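# Load the shims into the shaft gauge, hook its cover shut and trip it

## Task

Load every slotted steel shim from the granite block into the shim well of the shaft-gauging unit, lying flat; each is too thin to pick up lying down, so slide it until it overhangs the block's edge first. Then refit the loose well cover: hook its yellow lip under the yellow ledge and swing the top edge shut until it sits flush, and last push the red plunger down fully through its stroke and let it spring back. Do not disturb the dial-gauge stand, the crankshaft or the spray can.

Things in the scene. Friction and masses are not known exactly. Their poses are not given: they have to be found in the camera images.
- head: Green sloping head of the gauging unit (fixed), its face tipped 0.15 rad towards the robot. Own x runs up the slope (away from the robot), y across, z square out of the face. Origin: centre of the cover seat, 70 mm above the table; z = 0 is the seat plane. Recess for the cover: x +-62, y +-61 mm, with rims 7 mm high at the top and sides. Outside of the head: x +-72, y +-71 mm.
- well_floor (a point): Centre of the shim well's floor, at head x = 0, y = 0, z = -22 mm. The well is an open box below the cover seat, x +-52, y +-51 mm in the head's frame, 22 mm deep; shims lie flat in it, one on another.
- ledge (a point): Middle of the lower inner edge of the yellow ledge, at head x = -52, y = 0, z = 11 mm. The ledge overhangs the lower end of the seat from x = -62 to -52 mm, underside z = 11, top z = 15 mm. The cover's lip goes under it, up to the wall at x = -62 mm.
- cover: Loose aluminium cover, 120 (own x) x 116 (own y) x 5 mm, 220 g, flat on the table. Yellow lip: the last 12 mm at -x, 90 mm wide. Black grip rib in the middle, 50 along x, 14 thick in y, its top 30 mm above the underside. Origin: centre of the underside. Fitted, its axes agree with the head's. The recess is 4 mm longer: it goes in lip first, tipped about 0.3 rad, top edge raised.
- cover_lip (a point): Middle of the lip's outer lower edge, at cover x = -60, y = 0, z = 0 mm. Fitted, it lies at head x -58 to -62, z 0.
- cover_top_edge (a point): Middle of the cover's other (top) lower edge, at cover x = +60, y = 0, z = 0 mm. Shut, it lies at head z = 0.
- block: Fixed granite block 180 (own x) x 240 (own y) x 40 mm high; its origin is the centre of its underside, its flat top at 40 mm. Its -x edge faces the robot. The shims lie on it.
- shim1: Slotted steel shim, a flat U-shaped plate 86 (own x) x 40 (own y) x 3 mm, 60 g, lying flat and slippery on the block, solid end (-x) towards the block's -x edge, open slot (12 x 32 mm) at +x. Origin: centre of its underside. Press lightly with shut fingertips and drag it till some 30 mm overhangs, then grip its 40 mm width. May be absent (None).
- shim2: As shim1.
- shim3: As shim1.
- shim4: As shim1.
- plunger (a joint): Travel of the red plunger in m: 0 up, 0.018 fully down. Sprung: 2 N to start, about 9 N at the bottom; returns by itself.
- plunger_top (a point): Centre of the top of the red mushroom cap (32 mm wide) of the plunger, which stands upright on the raised deck behind the head, about 125 mm above the table; pushed straight down.
- dial_stand: Bystander: dial gauge on a 230 mm post with a dark foot 60 x 70 mm, beyond the work. Origin: centre of its underside. Leave alone.
- crankshaft: Bystander: steel crankshaft 240 mm long on two V-blocks, beyond the work. Origin: centre of its underside. Leave alone.
- spray_can: Bystander: blue can, 52 mm wide, 140 mm high. Origin: centre of its underside. Leave alone.
Not all that is in view belongs to the job. What is shaped like the shim4 but purple is not meant. Leave any purple look-alike of the shim1 alone.

How it is judged:
On the way, in this order (a step that is already met when the one before it is completed fails the run):
1. every shim lies in the shim well (x of shim1 in the frame of head between -0.035 and 0.035 m and y of shim1 in the frame of head between -0.045 and 0.045 m and z of shim1 in the frame of head between -0.027 and -0.009 m and x of shim2 in the frame of head between -0.035 and 0.035 m and y of shim2 in the frame of head between -0.045 and 0.045 m and z of shim2 in the frame of head between -0.027 and -0.009 m and x of shim3 in the frame of head between -0.035 and 0.035 m and y of shim3 in the frame of head between -0.045 and 0.045 m and z of shim3 in the frame of head between -0.027 and -0.009 m and x of shim4 in the frame of head between -0.035 and 0.035 m and y of shim4 in the frame of head between -0.045 and 0.045 m and z of shim4 in the frame of head between -0.027 and -0.009 m), for 0.3 s.
2. the cover's lip is under the ledge with the top edge still raised (x of cover_lip in the frame of head between -0.066 and -0.054 m and z of cover_lip in the frame of head between -0.005 and 0.0095 m and angle between the z axis of cover and the z axis of head, either way round above 0.12 rad), for 0.1 s.
3. the cover is swung shut, flush on its seat (x of cover_lip in the frame of head between -0.066 and -0.054 m and z of cover_lip in the frame of head between -0.005 and 0.0095 m and z of each of cover_lip, cover_top_edge in the frame of head below 0.004 m and z of cover_top_edge in the frame of head above -0.004 m and angle between the z axis of cover and the z axis of head, either way round below 0.06 rad), for 0.3 s.
4. the plunger is pushed fully down (value of joint plunger above 0.016 m), for 0.1 s.
At the end, for the whole second after the job is handed in: every shim in the well (centre within 35 mm along, 45 mm across of the well centre, below the seat); cover shut and still, lip under the ledge, both ends within 4 mm of the seat, level within 0.06 rad; plunger pushed at least 16 of 18 mm after that, and back up (all of step 1 and all of step 3 and value of joint plunger below 0.003 m and linear speed of cover below 0.02 m/s); the robot touches nothing.
It fails at once if the dial stand is disturbed (moved more than 20 mm) (distance of dial_stand from where it was at the start of the episode above 0.02 m).
It fails at once if the crankshaft is disturbed (moved more than 20 mm) (distance of crankshaft from where it was at the start of the episode above 0.02 m).
It fails at once if the spray can is disturbed (moved more than 20 mm) (distance of spray_can from where it was at the start of the episode above 0.02 m).
Of shim1, shim2, shim3, shim4 only 3 to 4 are there at a start; the rules pass over those that are not, and their reading is None.
At some moment in a run one of cover may be knocked a few centimetres aside while the robot is not near it.
It also fails if it takes over 210 s, if anything falls off the work surface, if the arm or the gripper's body presses on something with over 40 N, if the wrist force passes 120 N, or if a joint passes its speed limit or range.

## Robot

A 6-joint arm with a two-finger parallel gripper is mounted at the origin on the work surface. World frame = base frame: x ahead of the robot, y to its left, z up, the work surface at z = 0. Lengths are in m, angles in rad, forces in N, time in s.
With the tool pointing down it reaches from about 0.35 to 0.775 m from the base axis. Payload 7.3 kg.
Tool frame: the origin (TCP) lies at the very end of the fingers, on their centre line; the grasp point (between the pads) lies 19 mm behind it (pinch_z is the distance from the TCP to the grasp point, in m); z points along the fingers, y is the line along which they close (so a half turn about z gives the same grasp; the last joint's range is limited). The gripper opens to 92 mm and grips with 3 to 60 N. Pads are 19 mm wide; open, the fingers measure 130 mm over their backs; the gripper's body (75 mm by 190 mm) begins 47 mm behind the grasp point.
Start: joints at [-1.426, 0.342, 1.524, -0, 1.275, -0.146], TCP at [0.151, -0.503, 0.227] pointing down, gripper open.
Joint ranges: [-2.53, 2.53], [-0.77, 2.02], [0.04, 2.7], [-1, 4.14], [0.28, 2.66], [-3.11, 3.11]. Speed limits (rad/s): [2.57, 2.57, 3.14, 3.14, 3.14, 3.14].

## Interface

Orientations are given as [roll, pitch, yaw] about the fixed x, y, z axes, in that order (R = Rz(yaw) Ry(pitch) Rx(roll)).
In Python, from cell import * gives the robot as it stands.
- The arm moves only by the tool arm_command, never from a script. Its arguments are lists of equal length, an entry for each row: "fingers": the gripper command: -1 is fully open, 1 is shut, values between are in proportion; "travel": the shift along the tool's x, y, z in m, a list of three; "dr": the turn, a rotation vector about the tool's x, y, z in degrees, a list of three. In form: {"fingers": [fingers, ...], "travel": [[x, y, z], ...], "dr": [[wx, wy, wz], ...]}. A call has 1 to 8 rows; each row is the pose to reach, as a shift and turn from the pose commanded when the call began, along the tool's axes at that moment; what a row does not reach only later rows make up. A row lasts 1/12 s, in which the tool goes at most 41.7 mm and 7.16 degrees, less where a joint would pass 70% of its speed; a pose out of reach is approached as far as the arm can. A call with a gripper value outside its range is refused whole. The fingers move at their own pace and stop on an object; "squeeze" is the grip in N (left out, the last holds). Time passes only in rows, so rows that repeat a pose let the fingers close. It gives the time, the measured TCP pose, the force, the opening and the grip force at its end, in the units of the state.
- observe(): the state, without advancing time (a new reading comes with each control period).
- read_camera(name): name is "scene" or "top" or "wrist"; returns a dict with "color" (480x640x3 uint8, blue, green, red), "z_map" (480x640 float32, m along the optical axis (not along the pixel's ray), 0 where there is no reading), "fx", "fy", "cx", "cy" (pixels), "k1" (the pictures are not rectified: a ray, as slopes to the right and down, at radius r is drawn at 1 + k1 r^2 times it, then the intrinsics apply), "R" (3x3) and "t" (3): a world point X has camera coordinates R X + t. Camera axes: x right, y down, z forward; pixel columns grow to the right and rows downward; lengths in m; the calibration is good to about 2 mm. A picture is of the moment at which its call begins.
- hand_in(): hands the job in; it is judged then, once.
The state is a dict: "time": time; "qpos": joint angles; "qvel": joint speeds; "joint_efforts": joint torques, N m; "tool_pos": TCP position; "tool_rot": TCP orientation; "contact_force": force on the tool from outside, world axes, zero at the start; "torque": the same for the moment, N m; "opening": finger opening in m; "grip_force": force on a finger pad.
Only numpy, scipy, OpenCV 4.12 (cv2) and the standard library are available. Lean on these libraries where they do the work, as an engineer would, in place of code of your own. Each camera call takes 0.05 s, during which the arm holds its last target. There are 200 camera calls.

## Working session

There is one attempt and no reset: what is moved stays moved. The work goes in short steps, Python scripts to look and compute and a tool call to move; the robot and the scene stay as the last step left them, time stands still between calls to the robot, and variables do not carry over. Pictures are saved under pics/ and viewed, at most 14 in all, crops included, and the job is handed in when it is done.

Besides the shell and the picture viewer there is one more tool, called after "Emit:" by a JSON object that holds its "op" and its "data", one argument or row to a line. arm_command: Moves the arm, as the interface text tells. Its arguments: {"type":"object","properties":{"fingers":{"type":"array","items":{"type":"number"}},"travel":{"type":"array","items":{"type":"array","items":{"type":"number"}}},"dr":{"type":"array","items":{"type":"array","items":{"type":"number"}}},"squeeze":{"type":"number"}},"required":["fingers","travel","dr"]}

```bash
ls; mkdir -p pics; cat > h.py <<'E'
from cell import *
import numpy as np, cv2
from scipy.spatial.transform import Rotation as Ro
def cam(n,save=None):
    c=read_camera(n)
    if save: cv2.imwrite('pics/'+save,c['color'])
    np.savez(''+n+'.npz',**c)
    return c
def load(n): return dict(np.load(''+n+'.npz'))
def ray(c,u,v):
    K=np.array([[c['fx'],0,c['cx']],[0,c['fy'],c['cy']],[0,0,1]],float)
    p=cv2.undistortPoints(np.array([[[u,v]]],float),K,np.array([c['k1'],0,0,0],float))[0,0]
    d=c['R'].T@np.array([p[0],p[1],1]); o=-c['R'].T@c['t']
    return o,d
def atz(c,u,v,z):
    o,d=ray(c,u,v); return o+d*(z-o[2])/d[2]
def dep(c,u,v):
    o,d=ray(c,u,v); z=c['z_map'][int(round(v)),int(round(u))]
    return o+d*z
def st():
    s=observe(); print('t',round(s['time'],2),'p',np.round(s['tool_pos'],4),'r',np.round(s['tool_rot'],3),'f',np.round(s['contact_force'],1),'op',round(s['opening'],4),'g',round(s['grip_force'],1)); return s
E
python3 - <<'E'
from h import *
s=st()
for n in ['scene','top']:
    c=cam(n,n+'0.png'); print(n,c['fx'],c['k1'],-c['R'].T@c['t'])
E
```

```text
pics
t 0.0 p [ 0.1505 -0.5025  0.2261] r [-3.14  -0.     0.291] f [ 0.3 -0.8  1.1] op 0.0922 g 0.0
scene 582.5545058685735 0.03419279629627574 [1.19038019 0.35222556 1.09060792]
top 471.1140510081487 -0.11637856298268366 [ 0.36189043 -0.01686201  1.02418804]
```

View pics/top0.png

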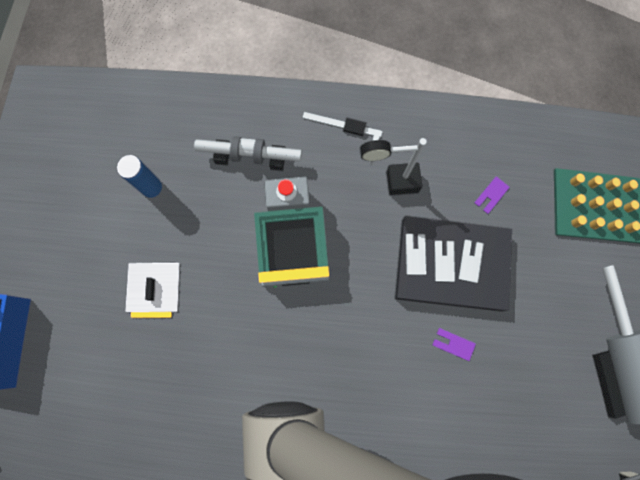

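View pics/scene0.png

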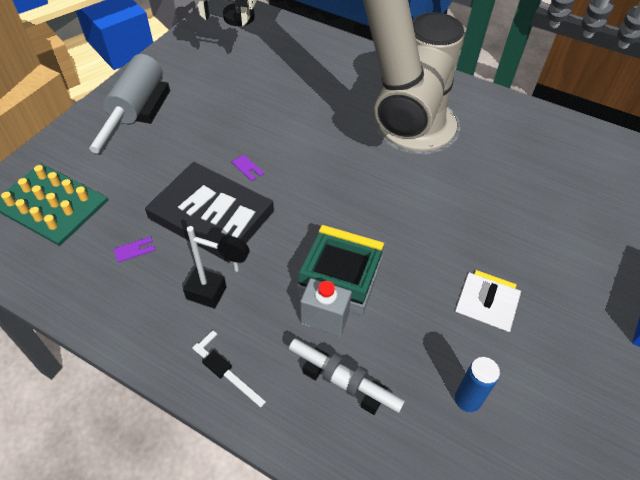

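The top view shows three pale shims at about (416,254), (445,261) and (471,261) on the block. The head is at (292,245), the plunger at (286,188), and the cover at (152,290) with its lip towards the robot. I'll enlarge these for pixel positions.

```bash
python3 - <<'E'
from h import *
c=load('top');I=c['color']
a=cv2.resize(I[210:315,385:525],None,fx=5,fy=5,interpolation=cv2.INTER_CUBIC)
cv2.imwrite('pics/blk.png',a)
b=cv2.resize(I[175:325,115:335],None,fx=3.5,fy=3.5,interpolation=cv2.INTER_CUBIC)
cv2.imwrite('pics/head.png',b)
for u,v in [(416,262),(445,270),(470,268),(405,290),(292,240),(286,188),(135,275),(292,270),(150,288),(260,240),(324,240)]: print(u,v,np.round(dep(c,u,v),4))
E
```

```text
416 262 [ 0.5402 -0.2033  0.0434]
445 270 [ 0.5289 -0.2662  0.0424]
470 268 [ 0.5381 -0.3202  0.0417]
405 290 [ 0.4793 -0.184   0.0396]
292 240 [0.5618 0.0624 0.0498]
286 188 [0.6511 0.0796 0.1251]
135 275 [0.4589 0.4042 0.009 ]
292 270 [0.4942 0.0535 0.0775]
150 288 [0.4325 0.3581 0.0283]
260 240 [0.5499 0.1257 0.0777]
324 240 [ 0.5625 -0.0054  0.0761]
```

View pics/blk.png

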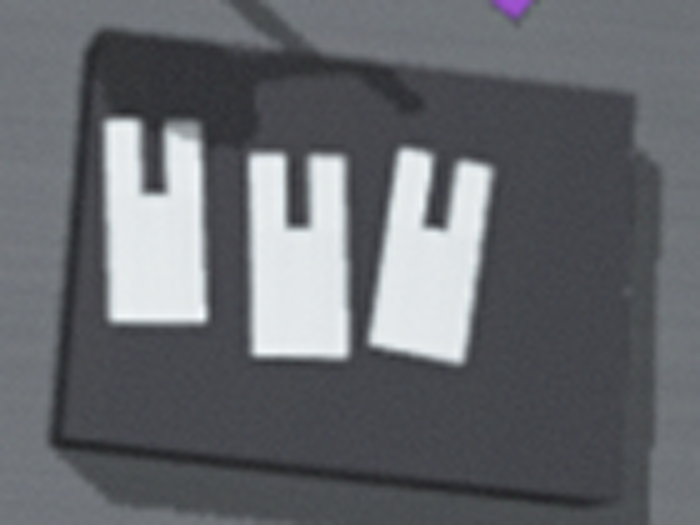

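View pics/head.png

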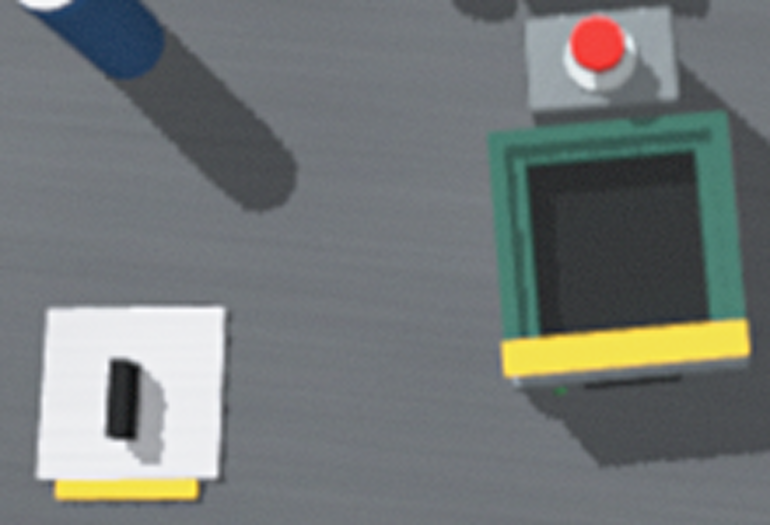

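The crops show shim A's corners at (103,119)–(207,323), shim B's at (248,153)–(350,357), and shim C tilted. The block's near edge runs from (55,437) to (597,500). The ledge runs from (500,342) to (750,354), and the cover's corners are (48,307)–(219,478). I'll turn these into poses.

```bash
cat > m.py <<'E'
from h import *
c=load('top')
B=lambda u,v,z:atz(c,385+(u-2)/5,210+(v-2)/5,z)
H=lambda u,v,z:atz(c,115+(u-1.2)/3.5,175+(v-1.2)/3.5,z)
def quad(n,f,pts,z):
    P=[f(*p,z) for p in pts]; TL,TR,BR,BL=P
    d=(TL+TR-BL-BR)/2
    print(n,np.round(sum(P)/4,4),'len',np.round(np.linalg.norm(d),4),'wid',np.round(np.linalg.norm((TL+BL-TR-BR)/2),4),'yaw',np.round(np.arctan2(d[1],d[0]),3), 'near',np.round((BL+BR)/2,4))
quad('A',B,[(103,119),(202,120),(207,323),(108,323)],.043)
quad('B',B,[(248,153),(346,154),(350,357),(252,356)],.043)
quad('C',B,[(400,148),(494,163),(464,364),(369,347)],.043)
quad('blk',B,[(97,33),(635,95),(597,500),(55,437)],.04)
quad('cov',H,[(48,307),(226,307),(219,478),(38,478)],.005)
print('lip',H(55,499,.005),H(198,499,.005))
print('ledge',[np.round(H(*p,z),4) for p,z in [((500,342),.0771),((748,320),.0771),((750,354),.0756),((504,377),.0756)]])
print('headtop',[np.round(H(*p,.0877),4) for p in [(488,130),(727,112)]])
print('well top corners',[np.round(H(*p,.0778),4) for p in [(527,168),(694,152)]])
print('plunger',H(598,43,.125))
E
python3 m.py
```

```text
A [ 0.5581 -0.2016  0.043 ] len 0.0879 wid 0.0425 yaw 0.077 near [ 0.5143 -0.205   0.043 ]
B [ 0.5492 -0.264   0.043 ] len 0.0875 wid 0.0423 yaw 0.06 near [ 0.5055 -0.2667  0.043 ]
C [ 0.5542 -0.3216  0.043 ] len 0.0885 wid 0.0415 yaw -0.122 near [ 0.5103 -0.3162  0.043 ]
blk [ 0.5479 -0.2867  0.04  ] len 0.1772 wid 0.2356 yaw -0.062 near [ 0.4594 -0.2812  0.04  ]
cov [0.4378 0.3621 0.005 ] len 0.1081 wid 0.1166 yaw 0.11 near [0.3841 0.3562 0.005 ]
lip [0.36612805 0.40092052 0.005     ] [0.37608865 0.30957684 0.005     ]
ledge [array([0.4828, 0.1229, 0.0771]), array([ 0.5092, -0.0192,  0.0771]), array([ 0.4897, -0.0221,  0.0756]), array([0.4629, 0.1183, 0.0756])]
headtop [array([0.6059, 0.1437, 0.0877]), array([0.6298, 0.0043, 0.0877])]
well top corners [array([0.5874, 0.1193, 0.0778]), array([0.6063, 0.0217, 0.0778])]
plunger [0.65321346 0.08078901 0.125     ]
```

```bash
cat >> h.py <<'E'
HO=np.array([.5488,.0614,.070]); HY=.177
HR=Ro.from_euler('xyz',[0,-.15,HY])
def hd(x,y,z): return HO+HR.apply([x,y,z])
def go(*wps):
    """wps: (pos, yaw, tilt) ; tilt about head-like own y (0.15 = square to head). prints travel/dr from present pose"""
    s=st(); p=np.array(s['tool_pos']); R=Ro.from_euler('xyz',s['tool_rot'])
    for pos,yaw,tilt in wps:
        T=Ro.from_euler('xyz',[0,-tilt,yaw])*Ro.from_euler('x',np.pi)
        print('travel',np.round(R.inv().apply(np.array(pos)-p),4).tolist(),'dr',np.round(np.degrees((R.inv()*T).as_rotvec()),2).tolist())
E
python3 - <<'E'
from h import *
go(((.557,-.2016,.10),.077,0),((.557,-.2016,.055),.077,0))
E
```

```text
t 0.1 p [ 0.1505 -0.5026  0.2261] r [-3.14  -0.     0.291] f [-0.2 -0.8 -0.2] op 0.0916 g 0.0
travel [0.4757, -0.1717, 0.1264] dr [-0.08, -0.0, 12.25]
travel [0.4757, -0.1716, 0.1714] dr [-0.08, -0.0, 12.25]
```

Emit:
{"op": "arm_command", "data": {
  "fingers": [1, 1, 1, 1, 1, 1, 1, 1],
  "travel": [
    [0.24, -0.086, 0.03],
    [0.24, -0.086, 0.03],
    [0.24, -0.086, 0.03],
    [0.24, -0.086, 0.03],
    [0.24, -0.086, 0.03],
    [0.24, -0.086, 0.03],
    [0.24, -0.086, 0.03],
    [0.24, -0.086, 0.03]
  ],
  "dr": [
    [0, 0, 0],
    [0, 0, 0],
    [0, 0, 0],
    [0, 0, 0],
    [0, 0, 0],
    [0, 0, 0],
    [0, 0, 0],
    [0, 0, 0]
  ]
}}

```text
time: 0.77
tool_pos: [0.3573, -0.3498, 0.1961]
tool_rot: [-3.14, 0.0, 0.295]
contact_force: [-0.2, 0.2, 0.4]
opening: 0.0432
grip_force: 0.0
```

Emit:
{"op": "arm_command", "data": {
  "fingers": [1, 1, 1, 1, 1, 1, 1, 1],
  "travel": [
    [0.236, -0.086, 0.096],
    [0.236, -0.086, 0.096],
    [0.236, -0.086, 0.096],
    [0.236, -0.086, 0.096],
    [0.236, -0.086, 0.096],
    [0.236, -0.086, 0.096],
    [0.236, -0.086, 0.096],
    [0.236, -0.086, 0.096]
  ],
  "dr": [
    [0, 0, 0],
    [0, 0, 0],
    [0, 0, 4],
    [0, 0, 8],
    [0, 0, 12.25],
    [0, 0, 12.25],
    [0, 0, 12.25],
    [0, 0, 12.25]
  ]
}}

```text
time: 1.43
tool_pos: [0.5582, -0.2005, 0.0985]
tool_rot: [-3.14, 0.002, 0.079]
contact_force: [-0.7, -0.7, -0.5]
opening: 0.0007
grip_force: 0.0
```

```bash
python3 - <<'E'
from h import *
go(((.557,-.2016,.046),.077,0))
E
```

```text
t 1.43 p [ 0.5582 -0.2005  0.0985] r [-3.14e+00  2.00e-03  7.90e-02] f [-0.7 -0.7 -0.5] op 0.0007 g 0.0
travel [-0.0012, 0.0011, 0.0525] dr [-0.09, 0.12, 0.13]
```

Emit:
{"op": "arm_command", "data": {
  "fingers": [1, 1, 1, 1, 1],
  "travel": [
    [0, 0, 0.03],
    [0, 0, 0.05],
    [0, 0, 0.052],
    [0, 0, 0.052],
    [0, 0, 0.053]
  ],
  "dr": [
    [0, 0, 0],
    [0, 0, 0],
    [0, 0, 0],
    [0, 0, 0],
    [0, 0, 0]
  ]
}}

```text
time: 1.85
tool_pos: [0.5573, -0.2035, 0.0491]
tool_rot: [3.14, -0.001, 0.075]
contact_force: [0.3, -0.3, 0.6]
opening: 0.0004
grip_force: 0.0
```

Emit:
{"op": "arm_command", "data": {
  "fingers": [1, 1, 1],
  "travel": [
    [0, 0, 0.001],
    [0, 0, 0.002],
    [0, 0, 0.002]
  ],
  "dr": [
    [0, 0, 0],
    [0, 0, 0],
    [0, 0, 0]
  ]
}}

```text
time: 2.1
tool_pos: [0.5576, -0.2022, 0.0466]
tool_rot: [3.141, -0.001, 0.077]
contact_force: [0.1, -0.0, -0.6]
opening: 0.0006
grip_force: 0.0
```

Emit:
{"op": "arm_command", "data": {
  "fingers": [1, 1],
  "travel": [
    [0, 0, 0.001],
    [0, 0, 0.001]
  ],
  "dr": [
    [0, 0, 0],
    [0, 0, 0]
  ]
}}

```text
time: 2.27
tool_pos: [0.5573, -0.2017, 0.045]
tool_rot: [3.141, -0.0, 0.077]
contact_force: [0.1, 0.3, 0.6]
opening: 0.0001
grip_force: 0.0
```

Emit:
{"op": "arm_command", "data": {
  "fingers": [1, 1],
  "travel": [
    [0, 0, 0.001],
    [0, 0, 0.001]
  ],
  "dr": [
    [0, 0, 0],
    [0, 0, 0]
  ]
}}

```text
time: 2.43
tool_pos: [0.5572, -0.2016, 0.0436]
tool_rot: [-3.142, 0.0, 0.077]
contact_force: [-0.5, 0.1, 0.8]
opening: 0.0003
grip_force: 0.0
```

Emit:
{"op": "arm_command", "data": {
  "fingers": [1, 1],
  "travel": [
    [0, 0, 0.001],
    [0, 0, 0.001]
  ],
  "dr": [
    [0, 0, 0],
    [0, 0, 0]
  ]
}}

```text
time: 2.6
tool_pos: [0.5575, -0.2017, 0.0433]
tool_rot: [3.141, -0.001, 0.077]
contact_force: [-1.0, 0.7, 5.6]
opening: 0.0004
grip_force: 2.4
```

Emit:
{"op": "arm_command", "data": {
  "fingers": [1, 1],
  "travel": [
    [0, 0, 0.001],
    [0, 0, 0.001]
  ],
  "dr": [
    [0, 0, 0],
    [0, 0, 0]
  ]
}}

```text
time: 2.77
tool_pos: [0.5579, -0.2019, 0.0432]
tool_rot: [3.14, -0.002, 0.077]
contact_force: [-2.1, 2.2, 10.0]
opening: 0.0004
grip_force: 5.4
```

Emit:
{"op": "arm_command", "data": {
  "fingers": [1, 1, 1, 1, 1, 1, 1, 1],
  "travel": [
    [-0.006, -0.0005, 0],
    [-0.016, -0.001, 0],
    [-0.028, -0.002, 0],
    [-0.04, -0.003, 0],
    [-0.052, -0.004, 0],
    [-0.064, -0.005, 0],
    [-0.074, -0.0055, 0],
    [-0.08, -0.006, 0]
  ],
  "dr": [
    [0, 0, 0],
    [0, 0, 0],
    [0, 0, 0],
    [0, 0, 0],
    [0, 0, 0],
    [0, 0, 0],
    [0, 0, 0],
    [0, 0, 0]
  ]
}}

```text
time: 3.43
tool_pos: [0.4779, -0.2028, 0.0432]
tool_rot: [3.139, -0.004, 0.077]
contact_force: [2.7, -0.6, 8.2]
opening: 0.0005
grip_force: 3.8
```

Emit:
{"op": "arm_command", "data": {
  "fingers": [1, 1, 1, 1, 1, 1],
  "travel": [
    [0, 0, 0],
    [0, 0, 0],
    [0, 0, -0.01],
    [0, 0, -0.04],
    [0, 0, -0.06],
    [0, 0, -0.06]
  ],
  "dr": [
    [0, 0, 0],
    [0, 0, 0],
    [0, 0, 0],
    [0, 0, 0],
    [0, 0, 0],
    [0, 0, 0]
  ]
}}

```text
time: 3.93
tool_pos: [0.4793, -0.2031, 0.1059]
tool_rot: [3.137, -0.006, 0.077]
contact_force: [1.6, -0.4, 0.2]
opening: 0.0002
grip_force: 0.0
```

```bash
python3 - <<'E'
from h import *
go(((.548,-.2645,.06),.06,0),((.548,-.2645,.0445),.06,0))
c=cam('wrist','w1.png')
E
```

```text
t 3.93 p [ 0.4793 -0.2031  0.1059] r [ 3.137 -0.006  0.077] f [ 1.6 -0.4  0.2] op 0.0002 g 0.0
travel [0.0635, 0.0663, 0.0466] dr [0.25, -0.35, 0.98]
travel [0.0634, 0.0663, 0.0621] dr [0.25, -0.35, 0.98]
```

View pics/w1.png

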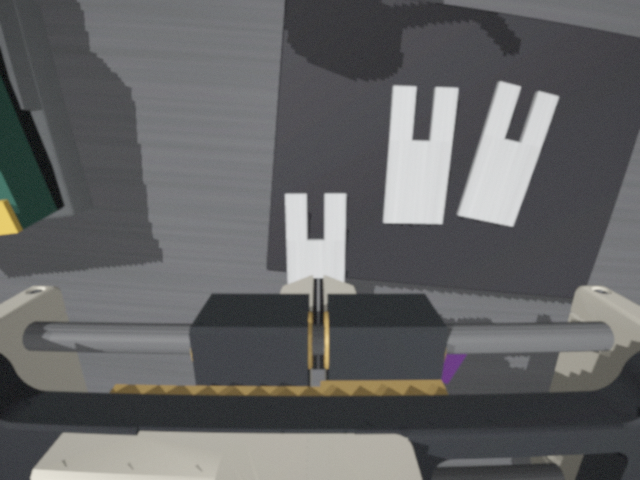

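The wrist view shows shim A dragged to the edge: its tips are at row 193, its slot root at about (315,240), and the block's edge at about row 272. I'll check how far it overhangs.

```bash
python3 - <<'E'
from h import *
c=load('wrist')
for n,u,v,z in [('Atips',315.5,194,.043),('Aroot',315.5,240,.043),('edgeL',268,270,.04),('edgeR',586,300,.04),('Bnear',413,223,.043),('Btips',425,87,.043),('Cnear',486,221,.043),('Ctips',528,89,.043)]: print(n,np.round(atz(c,u,v,z),4))
E
```

```text
Atips [ 0.5206 -0.1982  0.043 ]
Aroot [ 0.489  -0.2006  0.043 ]
edgeL [ 0.4631 -0.1686  0.04  ]
edgeR [ 0.4558 -0.4097  0.04  ]
Bnear [ 0.506  -0.2656  0.043 ]
Btips [ 0.5917 -0.2599  0.043 ]
Cnear [ 0.5114 -0.3156  0.043 ]
Ctips [ 0.5968 -0.3245  0.043 ]
```

Emit:
{"op": "arm_command", "data": {
  "fingers": [1, 1, 1, 1, 1, 1, 1, 1],
  "travel": [
    [0.03, 0.03, 0],
    [0.065, 0.067, 0.01],
    [0.065, 0.067, 0.03],
    [0.065, 0.067, 0.048],
    [0.065, 0.067, 0.055],
    [0.065, 0.067, 0.058],
    [0.065, 0.067, 0.06],
    [0.065, 0.067, 0.06]
  ],
  "dr": [
    [0, 0, 1],
    [0, 0, 1],
    [0, 0, 1],
    [0, 0, 1],
    [0, 0, 1],
    [0, 0, 1],
    [0, 0, 1],
    [0, 0, 1]
  ]
}}

```text
time: 4.65
tool_pos: [0.5471, -0.2637, 0.0432]
tool_rot: [3.141, -0.001, 0.06]
contact_force: [-2.1, 0.6, 10.6]
opening: 0.0005
grip_force: 5.2
```

Emit:
{"op": "arm_command", "data": {
  "fingers": [1],
  "travel": [
    [0, 0, 0]
  ],
  "dr": [
    [0, 0, 0]
  ]
}}

```text
time: 4.73
tool_pos: [0.5471, -0.2637, 0.0433]
tool_rot: [3.14, -0.001, 0.06]
contact_force: [-1.4, 0.4, 9.5]
opening: 0.0006
grip_force: 4.8
```

Emit:
{"op": "arm_command", "data": {
  "fingers": [1, 1, 1, 1, 1, 1, 1, 1],
  "travel": [
    [-0.006, -0.0005, 0],
    [-0.016, -0.001, 0],
    [-0.028, -0.002, 0],
    [-0.04, -0.0025, 0],
    [-0.052, -0.003, 0],
    [-0.064, -0.004, 0],
    [-0.072, -0.0045, 0],
    [-0.076, -0.0045, 0]
  ],
  "dr": [
    [0, 0, 0],
    [0, 0, 0],
    [0, 0, 0],
    [0, 0, 0],
    [0, 0, 0],
    [0, 0, 0],
    [0, 0, 0],
    [0, 0, 0]
  ]
}}

```text
time: 5.4
tool_pos: [0.471, -0.2639, 0.0433]
tool_rot: [3.14, -0.003, 0.059]
contact_force: [2.1, -0.3, 6.6]
opening: 0.0006
grip_force: 3.6
```

Emit:
{"op": "arm_command", "data": {
  "fingers": [1, 1, 1, 1, 1, 1],
  "travel": [
    [0, 0, 0],
    [0, 0, 0],
    [0, 0, -0.01],
    [0, 0, -0.04],
    [0, 0, -0.06],
    [0, 0, -0.06]
  ],
  "dr": [
    [0, 0, 0],
    [0, 0, 0],
    [0, 0, 0],
    [0, 0, 0],
    [0, 0, 0],
    [0, 0, 0]
  ]
}}

```text
time: 5.9
tool_pos: [0.4726, -0.2647, 0.106]
tool_rot: [3.137, -0.005, 0.06]
contact_force: [1.6, -0.1, -0.1]
opening: 0.0004
grip_force: 0.0
```

Emit:
{"op": "arm_command", "data": {
  "fingers": [1, 1, 1, 1, 1, 1, 1, 1],
  "travel": [
    [0.04, 0.03, 0],
    [0.0785, 0.061, 0.01],
    [0.0785, 0.061, 0.03],
    [0.0785, 0.061, 0.048],
    [0.0785, 0.061, 0.055],
    [0.0785, 0.061, 0.058],
    [0.0785, 0.061, 0.06],
    [0.0785, 0.061, 0.06]
  ],
  "dr": [
    [0, 0, 4.5],
    [0, 0, 9.5],
    [0, 0, 9.5],
    [0, 0, 9.5],
    [0, 0, 9.5],
    [0, 0, 9.5],
    [0, 0, 9.5],
    [0, 0, 9.5]
  ]
}}

```text
time: 6.57
tool_pos: [0.5528, -0.3196, 0.0433]
tool_rot: [3.141, -0.001, -0.106]
contact_force: [-1.3, 0.7, 5.9]
opening: 0.0006
grip_force: 3.1
```

Emit:
{"op": "arm_command", "data": {
  "fingers": [1],
  "travel": [
    [0, 0, 0]
  ],
  "dr": [
    [0, 0, 0]
  ]
}}

```text
time: 6.65
tool_pos: [0.5528, -0.3196, 0.0433]
tool_rot: [3.141, -0.001, -0.106]
contact_force: [-0.6, -0.1, 4.8]
opening: 0.0007
grip_force: 2.7
```

Emit:
{"op": "arm_command", "data": {
  "fingers": [1, 1, 1, 1, 1, 1, 1, 1],
  "travel": [
    [-0.006, 0.003, 0.0005],
    [-0.016, 0.008, 0.0008],
    [-0.028, 0.014, 0.0008],
    [-0.04, 0.02, 0.0008],
    [-0.052, 0.026, 0.0008],
    [-0.064, 0.032, 0.0008],
    [-0.074, 0.038, 0.0008],
    [-0.079, 0.0405, 0.0008]
  ],
  "dr": [
    [0, 0, 0],
    [0, 0, 0],
    [0, 0, 0],
    [0, 0, 0],
    [0, 0, 0],
    [0, 0, 0],
    [0, 0, 0],
    [0, 0, 0]
  ]
}}

```text
time: 7.32
tool_pos: [0.4699, -0.3525, 0.0432]
tool_rot: [3.14, -0.003, -0.107]
contact_force: [1.6, 0.5, 8.0]
opening: 0.0003
grip_force: 4.0
```

Emit:
{"op": "arm_command", "data": {
  "fingers": [1, 1, 1, 1, 1, 1],
  "travel": [
    [0, 0, 0],
    [0, 0, 0],
    [0, 0, -0.01],
    [0, 0, -0.03],
    [0, 0, -0.04],
    [0, 0, -0.04]
  ],
  "dr": [
    [0, 0, 0],
    [0, 0, 0],
    [0, 0, 0],
    [0, 0, 0],
    [0, 0, 0],
    [0, 0, 0]
  ]
}}

```text
time: 7.82
tool_pos: [0.471, -0.3525, 0.0839]
tool_rot: [3.139, -0.004, -0.106]
contact_force: [-0.1, -0.5, 0.1]
opening: 0.0005
grip_force: 0.0
```

Emit:
{"op": "arm_command", "data": {
  "fingers": [1, 1, 1, 1, 1, 1, 1, 1],
  "travel": [
    [-0.004, -0.04, 0],
    [-0.008, -0.08, 0],
    [-0.008, -0.0875, 0.01],
    [-0.008, -0.0875, 0.03],
    [-0.008, -0.0875, 0.036],
    [-0.008, -0.0875, 0.039],
    [-0.008, -0.0875, 0.04],
    [-0.008, -0.0875, 0.04]
  ],
  "dr": [
    [0, 0, -4.5],
    [0, 0, -9.5],
    [0, 0, -9.5],
    [0, 0, -9.5],
    [0, 0, -9.5],
    [0, 0, -9.5],
    [0, 0, -9.5],
    [0, 0, -9.5]
  ]
}}

```text
time: 8.48
tool_pos: [0.4722, -0.2645, 0.0432]
tool_rot: [3.14, -0.002, 0.059]
contact_force: [-1.4, 3.6, 18.9]
opening: 0.0004
grip_force: 9.3
```

Emit:
{"op": "arm_command", "data": {
  "fingers": [1, 1, 1, 1, 1, 1, 1, 1],
  "travel": [
    [0, 0, 0],
    [-0.0002, 0.003, 0],
    [-0.0005, 0.007, 0],
    [-0.0007, 0.012, 0],
    [-0.0007, 0.012, 0],
    [-0.0007, 0.012, -0.01],
    [-0.0007, 0.012, -0.04],
    [-0.0007, 0.012, -0.06]
  ],
  "dr": [
    [0, 0, 0],
    [0, 0, 0],
    [0, 0, 0],
    [0, 0, 0],
    [0, 0, 0],
    [0, 0, 0],
    [0, 0, 0],
    [0, 0, 0]
  ]
}}

```text
time: 9.15
tool_pos: [0.471, -0.2762, 0.1021]
tool_rot: [-3.141, 0.001, 0.059]
contact_force: [0.9, -0.2, 0.6]
opening: 0.0005
grip_force: 0.0
```

```bash
python3 - <<'E'
from h import *
st()
c=cam('top');I=c['color']
cv2.imwrite('pics/blk2.png',cv2.resize(I[210:315,385:525],None,fx=5,fy=5,interpolation=cv2.INTER_CUBIC))
c=cam('wrist');cv2.imwrite('pics/w2.png',c['color'])
E
```

```text
t 9.15 p [ 0.471  -0.2762  0.1021] r [-3.141e+00  1.000e-03  5.900e-02] f [ 0.9 -0.2  0.6] op 0.0005 g 0.0
```

View pics/w2.png

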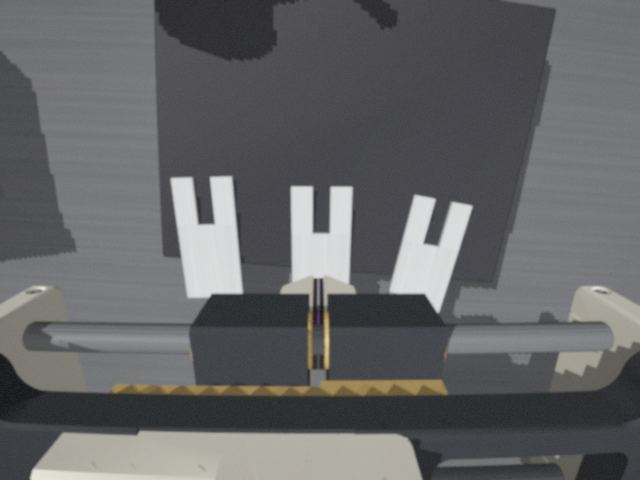

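All three shims now overhang the near edge. A's tips are at (202,178) and its end at (213,297). B's tips are at (321,187) and its slot root at (321,233). C's tips are at (442,200) and its root at (432,243).

```bash
python3 - <<'E'
from h import *
c=load('wrist')
P=lambda u,v:atz(c,u,v,.043)
def shim(n,t,r,L):
    T=P(*t);Q=P(*r);d=T-Q
    u=d/np.linalg.norm(d); print(n,'len',round(np.linalg.norm(d),4),L,'yaw',round(np.arctan2(d[1],d[0]),3),'tips',np.round(T,4),'near',np.round(T-.086*u,4),'grip',np.round(T-.071*u,4))
    return T-.071*u,np.arctan2(d[1],d[0])
shim('A',(202,178),(213,297),.086)
shim('B',(321,187),(321,233.5),.032)
g,y=shim('C',(442.5,200),(432,244.5),.032)
g[2]=.07;h=g.copy();h[2]=.03
go((g,y,0),(h,y,0))
E
```

```text
A len 0.0858 0.086 yaw 0.053 tips [ 0.5206 -0.199   0.043 ] near [ 0.4347 -0.2036  0.043 ] grip [ 0.4497 -0.2028  0.043 ]
B len 0.0317 0.032 yaw 0.062 tips [ 0.5191 -0.2768  0.043 ] near [ 0.4333 -0.2822  0.043 ] grip [ 0.4482 -0.2812  0.043 ]
C len 0.0315 0.032 yaw -0.07 tips [ 0.5154 -0.3582  0.043 ] near [ 0.4296 -0.3523  0.043 ] grip [ 0.4446 -0.3533  0.043 ]
t 9.25 p [ 0.4728 -0.2775  0.1043] r [ 3.137 -0.005  0.059] f [-0.5 -0.9 -0.6] op 0.0006 g 0.0
travel [-0.0328, 0.0738, 0.0345] dr [0.22, -0.28, 7.37]
travel [-0.033, 0.0737, 0.0745] dr [0.22, -0.28, 7.37]
```

Emit:
{"op": "arm_command", "data": {
  "fingers": [-0.13, -0.13, -0.13, -0.13, -0.13, -0.13, -0.13, -0.13],
  "travel": [
    [-0.01, 0.035, 0],
    [-0.0325, 0.075, 0],
    [-0.0325, 0.075, 0.02],
    [-0.0325, 0.075, 0.03],
    [-0.0325, 0.075, 0.03],
    [-0.0325, 0.075, 0.03],
    [-0.0325, 0.075, 0.03],
    [-0.0325, 0.075, 0.03]
  ],
  "dr": [
    [0, 0, 4],
    [0, 0, 8],
    [0, 0, 8],
    [0, 0, 8],
    [0, 0, 8],
    [0, 0, 8],
    [0, 0, 8],
    [0, 0, 8]
  ]
}}

```text
time: 9.92
tool_pos: [0.4441, -0.3521, 0.0715]
tool_rot: [3.141, -0.001, -0.078]
contact_force: [-0.5, -0.0, -0.6]
opening: 0.0487
grip_force: 0.0
```

```bash
python3 - <<'E'
from h import *
go(((.4438,-.3533,.034),-.085,0))
E
```

```text
t 9.92 p [ 0.4441 -0.3521  0.0715] r [ 3.141e+00 -1.000e-03 -7.800e-02] f [-0.5 -0.  -0.6] op 0.0487 g 0.0
travel [-0.0002, 0.0012, 0.0375] dr [0.02, -0.03, 0.37]
```

Emit:
{"op": "arm_command", "data": {
  "fingers": [-0.13, -0.13, -0.13, -0.13, 1, 1, 1, 1],
  "travel": [
    [0, 0.001, 0.02],
    [0, 0.001, 0.034],
    [0, 0.001, 0.037],
    [0, 0.001, 0.037],
    [0, 0.001, 0.037],
    [0, 0.001, 0.037],
    [0, 0.001, 0.037],
    [0, 0.001, 0.037]
  ],
  "dr": [
    [0, 0, 0],
    [0, 0, 0],
    [0, 0, 0],
    [0, 0, 0],
    [0, 0, 0],
    [0, 0, 0],
    [0, 0, 0],
    [0, 0, 0]
  ],
  "squeeze": 30
}}

```text
time: 10.58
tool_pos: [0.4438, -0.3542, 0.0349]
tool_rot: [3.14, -0.002, -0.08]
contact_force: [0.2, 0.3, 2.3]
opening: 0.0386
grip_force: 29.9
```

Emit:
{"op": "arm_command", "data": {
  "fingers": [1, 1, 1, 1, 1, 1, 1, 1],
  "travel": [
    [0, 0, 0],
    [0, 0, -0.005],
    [0, 0, -0.02],
    [0, 0, -0.05],
    [0, 0, -0.08],
    [0, 0, -0.11],
    [0, 0, -0.12],
    [0, 0, -0.12]
  ],
  "dr": [
    [0, 0, 0],
    [0, 0, 0],
    [0, 0, 0],
    [0, 0, 0],
    [0, 0, 0],
    [0, 0, 0],
    [0, 0, 0],
    [0, 0, 0]
  ]
}}

```text
time: 11.25
tool_pos: [0.4443, -0.3549, 0.1569]
tool_rot: [3.138, -0.004, -0.08]
contact_force: [-0.2, -0.7, -0.2]
opening: 0.039
grip_force: 29.9
```

```bash
python3 - <<'E'
from h import *
c=cam('wrist');cv2.imwrite('pics/w3.png',cv2.resize(c['color'],(480,360)))
go((hd(-.028,0,.06),HY,.15),(hd(-.028,0,-.014),HY,.15))
E
```

```text
t 11.3 p [ 0.4434 -0.354   0.1545] r [ 3.14e+00 -1.00e-03 -8.00e-02] f [ 0.1  0.3 -0.8] op 0.0386 g 29.9
travel [0.0363, -0.4133, 0.0289] dr [1.19, 8.48, -14.7]
travel [0.0469, -0.4162, 0.1021] dr [1.19, 8.48, -14.7]
```

View pics/w3.png

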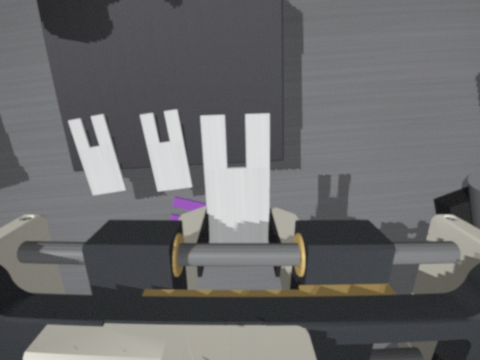

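Emit:
{"op": "arm_command", "data": {
  "fingers": [1, 1, 1, 1, 1, 1, 1, 1],
  "travel": [
    [0, -0.015, 0],
    [0.01, -0.04, 0],
    [0.01, -0.075, 0],
    [0.02, -0.11, 0],
    [0.03, -0.145, 0],
    [0.036, -0.18, 0],
    [0.036, -0.2, 0],
    [0.036, -0.213, 0]
  ],
  "dr": [
    [0, 0, 0],
    [0, 0, 0],
    [0, 0, 0],
    [0, 0, 0],
    [0, 0, 0],
    [0, 0, 0],
    [0, 0, 0],
    [0, 0, 0]
  ]
}}

```text
time: 11.97
tool_pos: [0.4949, -0.1406, 0.1517]
tool_rot: [-3.139, 0.005, -0.077]
contact_force: [0.4, -0.1, -0.6]
opening: 0.0388
grip_force: 29.9
```

Emit:
{"op": "arm_command", "data": {
  "fingers": [1, 1, 1, 1, 1, 1, 1, 1],
  "travel": [
    [0, -0.025, 0],
    [0, -0.06, 0],
    [0, -0.1, 0],
    [0, -0.14, 0],
    [0, -0.17, 0.01],
    [0, -0.19, 0.02],
    [0, -0.2, 0.02],
    [0, -0.2, 0.02]
  ],
  "dr": [
    [0, 2, -3],
    [0, 4, -6],
    [0, 6, -9],
    [1, 8, -12],
    [1.2, 8.5, -14.7],
    [1.2, 8.5, -14.7],
    [1.2, 8.5, -14.7],
    [1.2, 8.5, -14.7]
  ]
}}

```text
time: 12.63
tool_pos: [0.5111, 0.0565, 0.1326]
tool_rot: [-3.139, -0.146, 0.179]
contact_force: [-0.2, 0.2, -0.1]
opening: 0.039
grip_force: 29.9
```

```bash
python3 - <<'E'
from h import *
go((hd(-.028,0,.02),HY,.15),(hd(-.028,0,-.014),HY,.15))
E
```

```text
t 12.63 p [0.5111 0.0565 0.1326] r [-3.139 -0.146  0.179] f [-0.2  0.2 -0.1] op 0.039 g 29.9
travel [0.0004, 0.0019, 0.0476] dr [-0.16, 0.21, 0.1]
travel [0.0005, 0.002, 0.0816] dr [-0.16, 0.21, 0.1]
```

Emit:
{"op": "arm_command", "data": {
  "fingers": [1, 1, 1, 1, 1, 1, 1, 1],
  "travel": [
    [0, 0.002, 0.015],
    [0, 0.002, 0.035],
    [0, 0.002, 0.05],
    [0, 0.002, 0.065],
    [0, 0.002, 0.074],
    [0, 0.002, 0.078],
    [0, 0.002, 0.08],
    [0, 0.002, 0.08]
  ],
  "dr": [
    [0, 0, 0],
    [0, 0, 0],
    [0, 0, 0],
    [0, 0, 0],
    [0, 0, 0],
    [0, 0, 0],
    [0, 0, 0],
    [0, 0, 0]
  ]
}}

```text
time: 13.3
tool_pos: [0.5245, 0.0547, 0.0549]
tool_rot: [-3.14, -0.149, 0.176]
contact_force: [0.3, -0.2, -0.9]
opening: 0.0389
grip_force: 29.9
```

Emit:
{"op": "arm_command", "data": {
  "fingers": [-0.1, -0.1, -0.1, -0.1, -0.1, -0.1, -0.1, -0.1],
  "travel": [
    [0, 0, 0],
    [0, 0, 0],
    [0, 0, 0],
    [0, 0, 0],
    [0, 0, -0.03],
    [0, 0, -0.06],
    [0, 0, -0.09],
    [0, 0, -0.09]
  ],
  "dr": [
    [0, 0, 0],
    [0, 0, 0],
    [0, 0, 0],
    [0, 0, 0],
    [0, 0, 0],
    [0, 0, 0],
    [0, 0, 0],
    [0, 0, 0]
  ]
}}

```text
time: 13.97
tool_pos: [0.5137, 0.0526, 0.1495]
tool_rot: [3.141, -0.159, 0.177]
contact_force: [0.5, 0.9, -0.3]
opening: 0.0503
grip_force: 0.0
```

```bash
python3 - <<'E'
from h import *
c=cam('wrist');cv2.imwrite('pics/w4.png',cv2.resize(c['color'],(480,360)))
go(((.4475,-.281,.13),.062,0))
E
```

```text
t 14.02 p [0.5128 0.0527 0.1471] r [ 3.141 -0.156  0.177] f [-0.5  0.1 -0.3] op 0.0506 g 0.0
travel [-0.1243, 0.3169, -0.0022] dr [-0.51, -8.95, 6.59]
```

View pics/w4.png

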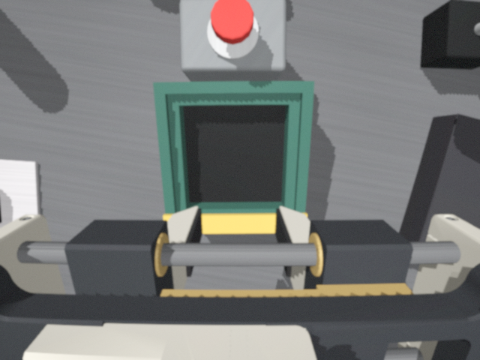

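The well looks empty from here: no pale shim shows on the black floor at (235,150). I'll check the depth map and the other cameras.

```bash
python3 - <<'E'
from h import *
c=load('wrist')
for u,v in [(300,180),(315,200),(330,220),(300,240),(330,260),(280,230),(350,230)]:
    p=dep(c,u,v); print(u,v,np.round(HR.inv().apply(p-HO),4), c['color'][v,u])
s=cam('scene'); a=s['color'][190:340,260:420]; t=cam('top'); b=t['color'][150:300,220:380]
cv2.imwrite('pics/chk.png',np.hstack([cv2.resize(x,None,fx=2.5,fy=2.5,interpolation=cv2.INTER_CUBIC) for x in (a,b)]))
E
```

```text
300 180 [ 0.0219  0.0117 -0.0206] [59 58 59]
315 200 [ 0.0064  0.0001 -0.0198] [58 57 58]
330 220 [-0.0096 -0.0118 -0.0194] [58 57 56]
300 240 [-0.0258  0.0122 -0.018 ] [60 58 57]
330 260 [-0.0432 -0.0121 -0.0186] [56 53 51]
280 230 [-0.0176  0.0282 -0.0186] [59 57 54]
350 230 [-0.0177 -0.0279 -0.0188] [59 58 55]
```

View pics/chk.png

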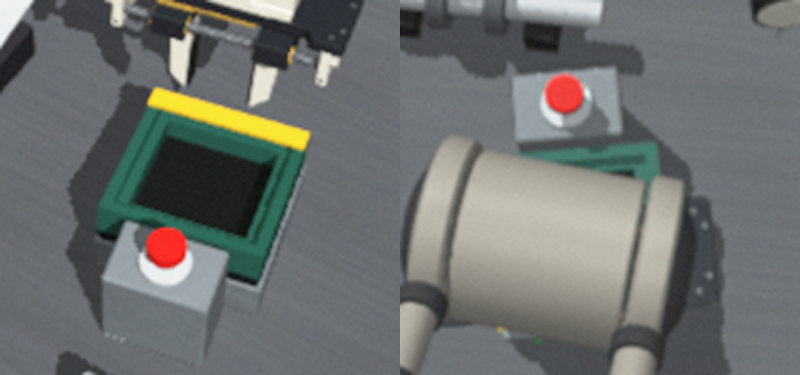

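```bash
python3 - <<'E'
from h import *
s=load('scene'); cv2.imwrite('pics/sc2.png',s['color'])
E
```

```text
(no output)
```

View pics/sc2.png

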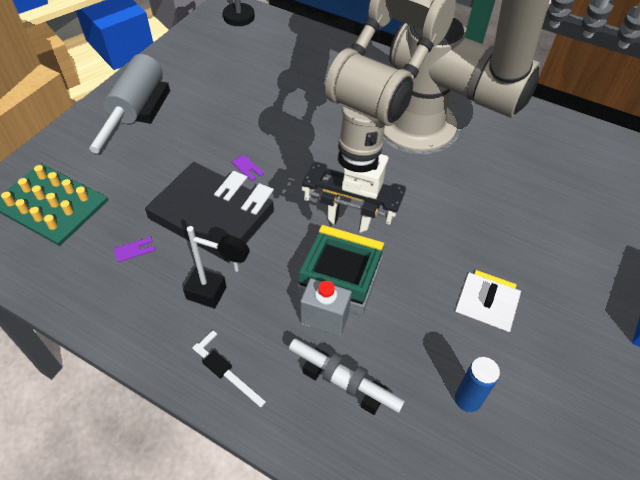

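Shim C isn't visible on the table either: the block at (210,205) holds only two. Before moving, I'll check the well's depth from the scene camera and search for bright pixels near the gripper.

```bash
python3 - <<'E'
from h import *
def xyz(c):
    v,u=np.mgrid[0:480,0:640]
    K=np.array([[c['fx'],0,c['cx']],[0,c['fy'],c['cy']],[0,0,1]],float)
    p=cv2.undistortPoints(np.stack([u,v],-1).reshape(-1,1,2).astype(float),K,np.array([c['k1'],0,0,0],float))[:,0]
    z=c['z_map'].reshape(-1); X=np.c_[p*z[:,None],z]
    return (X-c['t'])@c['R'], z>0
for n in ['scene','wrist']:
    c=load(n); W,ok=xyz(c); Hh=HR.inv().apply(W-HO); g=c['color'].reshape(-1,3).mean(1)
    print(n,'cols y -50..50; z mm / brightness')
    for x in range(-48,49,12):
        print(x,[ (round(float(np.median(Hh[m,2]))*1000,1) if 0 else (round(1000*float(np.median(Hh[m,2])),1),int(g[m].mean()))) if m.sum() else None for y in range(-48,49,12) for m in [ok&(abs(Hh[:,0]*1000-x)<4)&(abs(Hh[:,1]*1000-y)<4)&(Hh[:,2]<.02)&(Hh[:,2]>-.03)]])
    # bright pixels elsewhere
    m=ok&(g>140); a=W[m]; 
    k=(np.round(a/.04)).astype(int); u,cn=np.unique(k,axis=0,return_counts=True)
    for q,w in zip(u,cn):
        if w>25 and q[0]*.04<.8 and q[2]*.04<.16 : print('bright',np.round(q*.04,2),w)
E
```

```text
scene cols y -50..50; z mm / brightness
-48 [(-7.0, 72), (-7.9, 86), (-5.9, 70), (-9.0, 70), (-9.4, 72), (-12.0, 68), (-9.3, 68), (-8.0, 64), (-2.1, 81)]
-36 [(-16.7, 46), (-17.2, 30), (-18.4, 30), (-18.0, 29), (-18.7, 30), (-17.4, 29), (-18.5, 29), (-16.5, 27), (-16.6, 26)]
-24 [(-16.2, 41), (-18.3, 30), (-16.3, 30), (-16.5, 29), (-17.8, 29), (-17.6, 30), (-18.8, 29), (-18.6, 29), (-15.5, 24)]
-12 [(-16.1, 45), (-17.1, 30), (-18.1, 30), (-18.3, 30), (-17.0, 30), (-17.6, 30), (-18.3, 29), (-17.9, 27), (-18.1, 24)]
0 [(-14.8, 49), (-17.7, 30), (-18.1, 29), (-17.2, 29), (-16.9, 31), (-17.3, 29), (-17.2, 30), (-18.9, 28), (-16.2, 23)]
12 [(-15.5, 44), (-17.5, 30), (-17.8, 30), (-16.9, 29), (-16.6, 30), (-18.7, 30), (-16.7, 29), (-17.9, 28), (-15.6, 22)]
24 [(-16.0, 45), (-17.7, 29), (-17.1, 30), (-17.1, 29), (-18.3, 29), (-17.9, 30), (-18.2, 29), (-16.3, 28), (-17.3, 24)]
36 [(-13.6, 52), (-18.5, 32), (-15.5, 30), (-17.3, 30), (-18.0, 32), (-17.8, 30), (-17.4, 32), (-17.3, 33), (-17.5, 29)]
48 [(1.7, 80), (-1.9, 58), None, None, None, None, None, (-0.6, 58), (2.6, 42)]
bright [-0.64 -1.
[... 7962 characters left out ...]
  ] 934
bright [0.64 0.   0.  ] 152
bright [0.64 0.04 0.08] 1048
bright [0.64 0.08 0.08] 1770
bright [0.64 0.08 0.12] 2191
bright [0.64 0.12 0.08] 2555
bright [0.64 0.16 0.  ] 1321
bright [0.64 0.2  0.  ] 900
bright [0.64 0.24 0.  ] 143
bright [ 0.68 -0.2   0.  ] 42
bright [ 0.68 -0.16  0.  ] 277
bright [ 0.68 -0.12  0.  ] 405
bright [ 0.68 -0.08  0.  ] 265
bright [ 0.68 -0.04  0.  ] 500
bright [0.68 0.   0.  ] 925
bright [0.68 0.04 0.  ] 81
bright [0.68 0.04 0.08] 1258
bright [0.68 0.08 0.08] 634
bright [0.68 0.08 0.12] 497
bright [0.68 0.12 0.08] 1124
bright [0.68 0.16 0.  ] 722
bright [0.68 0.2  0.  ] 662
bright [0.68 0.24 0.  ] 139
bright [ 0.72 -0.16  0.04] 34
bright [0.72 0.   0.  ] 36
```

The well floor reads flat and uniform in depth, about -18.6 mm from the wrist, with no shim outline. The shim was still gripped inside the well when I opened, so I'll probe the floor with shut fingers: bare floor is z -22, a shim on it is -19.

```bash
python3 - <<'E'
from h import *
go((hd(-.012,0,.03),HY,.15),(hd(-.012,0,-.014),HY,.15))
E
```

```text
t 14.12 p [0.511  0.0528 0.1439] r [-3.14  -0.15   0.177] f [-0.3 -0.5 -0.5] op 0.0504 g 0.0
travel [0.0153, -0.0017, 0.0489] dr [-0.09, 0.0, -0.0]
travel [0.0153, -0.0017, 0.0929] dr [-0.09, 0.0, -0.0]
```

Emit:
{"op": "arm_command", "data": {
  "fingers": [1, 1, 1, 1, 1, 1, 1, 1],
  "travel": [
    [0.015, -0.002, 0],
    [0.015, -0.002, 0],
    [0.015, -0.002, 0],
    [0.015, -0.002, 0],
    [0.015, -0.002, 0.03],
    [0.015, -0.002, 0.06],
    [0.015, -0.002, 0.09],
    [0.015, -0.002, 0.093]
  ],
  "dr": [
    [0, 0, 0],
    [0, 0, 0],
    [0, 0, 0],
    [0, 0, 0],
    [0, 0, 0],
    [0, 0, 0],
    [0, 0, 0],
    [0, 0, 0]
  ]
}}

```text
time: 14.78
tool_pos: [0.5358, 0.0599, 0.0493]
tool_rot: [-3.138, -0.141, 0.176]
contact_force: [-0.6, 0.2, -0.0]
opening: 0.0024
grip_force: 0.0
```

Emit:
{"op": "arm_command", "data": {
  "fingers": [1, 1, 1],
  "travel": [
    [0, 0, 0.002],
    [0, 0, 0.004],
    [0, 0, 0.004]
  ],
  "dr": [
    [0, 0, 0],
    [0, 0, 0],
    [0, 0, 0]
  ]
}}

```text
time: 15.03
tool_pos: [0.54, 0.06, 0.0512]
tool_rot: [-3.14, -0.151, 0.177]
contact_force: [0.3, -0.1, 0.1]
opening: 0.0003
grip_force: 0.0
```

Emit:
{"op": "arm_command", "data": {
  "fingers": [1, 1, 1],
  "travel": [
    [0, 0, 0.001],
    [0, 0, 0.002],
    [0, 0, 0.002]
  ],
  "dr": [
    [0, 0, 0],
    [0, 0, 0],
    [0, 0, 0]
  ]
}}

```text
time: 15.28
tool_pos: [0.5405, 0.06, 0.0497]
tool_rot: [-3.141, -0.152, 0.177]
contact_force: [-2.5, -0.4, 7.1]
opening: 0.0005
grip_force: 3.3
```

```bash
python3 - <<'E'
from h import *
s=st(); print(HR.inv().apply(np.array(s['tool_pos'])-HO))
E
```

```text
t 15.28 p [0.5405 0.06   0.0497] r [-3.141 -0.152  0.177] f [-2.5 -0.4  7.1] op 0.0005 g 3.3
[-1.13329949e-02  9.59454727e-05 -1.87705075e-02]
```

```bash
cat >> h.py <<'E'
def xyz(c):
    v,u=np.mgrid[0:480,0:640]
    K=np.array([[c['fx'],0,c['cx']],[0,c['fy'],c['cy']],[0,0,1]],float)
    p=cv2.undistortPoints(np.stack([u,v],-1).reshape(-1,1,2).astype(float),K,np.array([c['k1'],0,0,0],float))[:,0]
    z=c['z_map'].reshape(-1); X=np.c_[p*z[:,None],z]
    return (X-c['t'])@c['R'], z>0
E
python3 - <<'E'
from h import *
c=load('wrist'); W,ok=xyz(c); Hh=HR.inv().apply(W-HO)
sel=lambda a,b,cc,d: ok&(Hh[:,0]>a)&(Hh[:,0]<b)&(Hh[:,1]>cc)&(Hh[:,1]<d)
for n,r in [('seat L',(-.03,.03,.054,.058)),('seat R',(-.03,.03,-.058,-.054)),('seat top',(.055,.059,-.04,.04)),('rim top',(.065,.07,-.04,.04)),('rimL',(-.03,.03,.064,.069)),('rimR',(-.03,.03,-.069,-.064)),('floor',(-.03,.03,-.03,.03)),('ledge',(-.06,-.054,-.02,.02))]:
    m=sel(*r); print(n,np.round(np.percentile(Hh[m,2],[10,50,90])*1000,1))
m=ok&(abs(W[:,0]-.58)<.03)&(abs(W[:,1]-.22)<.03); print('table',np.median(W[m,2]))
E
```

```text
seat L [  0.3 189.9 193.3]
seat R [  0.6 174.5 193. ]
seat top [-0.6  0.2  1.2]
rim top [6.4 7.4 8.2]
rimL [  7.1 167.3 187.7]
rimR [  7.7 186.9 192.9]
floor [-18.  184.8 199.3]
ledge [ 0.2 15.1 16.1]
table 0.00034329787440895643
```

Emit:
{"op": "arm_command", "data": {
  "fingers": [1, -0.2, -0.2, -0.2, -0.2, -0.2, -0.2, -0.2],
  "travel": [
    [0, 0, -0.02],
    [0, 0, -0.02],
    [0, 0, -0.02],
    [0, 0, -0.02],
    [0, 0, -0.01],
    [0, 0, -0.004],
    [0, 0, -0.003],
    [0, 0, -0.003]
  ],
  "dr": [
    [0, 0, 0],
    [0, 0, 0],
    [0, 0, 0],
    [0, 0, 0],
    [0, 0, 0],
    [0, 0, 0],
    [0, 0, 0],
    [0, 0, 0]
  ]
}}

```text
time: 15.95
tool_pos: [0.5389, 0.0601, 0.0498]
tool_rot: [-3.139, -0.147, 0.177]
contact_force: [-0.7, -0.6, -0.2]
opening: 0.0428
grip_force: 0.0
```

Emit:
{"op": "arm_command", "data": {
  "fingers": [-0.2, -0.2, -0.2],
  "travel": [
    [0, 0, 0.002],
    [0, 0, 0.003],
    [0, 0, 0.003]
  ],
  "dr": [
    [0, 0, 0],
    [0, 0, 0],
    [0, 0, 0]
  ]
}}

```text
time: 16.2
tool_pos: [0.5396, 0.0601, 0.0476]
tool_rot: [-3.14, -0.149, 0.177]
contact_force: [0.0, 0.1, -1.0]
opening: 0.0547
grip_force: 0.0
```

Emit:
{"op": "arm_command", "data": {
  "fingers": [-0.2, -0.2, -0.2],
  "travel": [
    [0, 0, 0.0015],
    [0, 0, 0.0015],
    [0, 0, 0.0015]
  ],
  "dr": [
    [0, 0, 0],
    [0, 0, 0],
    [0, 0, 0]
  ]
}}

```text
time: 16.45
tool_pos: [0.5399, 0.0601, 0.0466]
tool_rot: [-3.14, -0.149, 0.177]
contact_force: [-2.3, 0.4, 4.2]
opening: 0.055
grip_force: 2.3
```

```bash
python3 - <<'E'
from h import *
s=st(); print(HR.inv().apply(np.array(s['tool_pos'])-HO))
E
```

```text
t 16.45 p [0.5399 0.0601 0.0466] r [-3.14  -0.149  0.177] f [-2.3  0.4  4.2] op 0.055 g 2.3
[-0.01242083  0.00032166 -0.02175542]
```

Touch settles it: the sides are bare floor at -21.8 mm and the middle is at -18.8, so shim C is lying in the well; the dark visible floor just hides it. On to shim B.

Emit:
{"op": "arm_command", "data": {
  "fingers": [-0.2, -0.2, -0.2, -0.2, -0.2, -0.2],
  "travel": [
    [0, 0, -0.03],
    [0, 0, -0.07],
    [0, 0, -0.1],
    [0, 0, -0.1],
    [0, 0, -0.1],
    [0, 0, -0.1]
  ],
  "dr": [
    [0, 0, 0],
    [0, 0, 0],
    [0, 0, 0],
    [0, 0, 0],
    [0, 0, 0],
    [0, 0, 0]
  ]
}}

```text
time: 16.95
tool_pos: [0.5249, 0.0573, 0.1447]
tool_rot: [-3.14, -0.148, 0.177]
contact_force: [-0.3, 0.1, 0.7]
opening: 0.0548
grip_force: 0.0
```

```bash
python3 - <<'E'
from h import *
go(((.4465,-.2812,.13),.062,0))
E
```

```text
t 16.95 p [0.5249 0.0573 0.1447] r [-3.14  -0.148  0.177] f [-0.3  0.1  0.7] op 0.0548 g 0.0
travel [-0.1374, 0.3194, -0.0062] dr [-0.6, -8.48, 6.57]
```

Emit:
{"op": "arm_command", "data": {
  "fingers": [-0.13, -0.13, -0.13, -0.13, -0.13, -0.13, -0.13, -0.13],
  "travel": [
    [-0.01, 0.02, 0],
    [-0.03, 0.055, 0],
    [-0.045, 0.09, 0],
    [-0.06, 0.125, 0],
    [-0.075, 0.16, 0],
    [-0.09, 0.195, 0],
    [-0.105, 0.23, -0.003],
    [-0.12, 0.26, -0.006]
  ],
  "dr": [
    [0, 0, 0],
    [0, -2, 1.5],
    [0, -4, 3],
    [-0.5, -6, 5],
    [-0.6, -8.5, 6.6],
    [-0.6, -8.5, 6.6],
    [-0.6, -8.5, 6.6],
    [-0.6, -8.5, 6.6]
  ]
}}

```text
time: 17.62
tool_pos: [0.4522, -0.2213, 0.1309]
tool_rot: [-3.139, 0.002, 0.061]
contact_force: [0.6, -0.1, -0.0]
opening: 0.0518
grip_force: 0.0
```

```bash
python3 - <<'E'
from h import *
go(((.4465,-.2812,.07),.062,0))
E
```

```text
t 17.62 p [ 0.4522 -0.2213  0.1309] r [-3.139e+00  2.000e-03  6.100e-02] f [ 0.6 -0.1 -0. ] op 0.0518 g 0.0
travel [-0.0092, 0.0596, 0.0608] dr [-0.12, 0.13, -0.04]
```

Emit:
{"op": "arm_command", "data": {
  "fingers": [-0.13, -0.13, -0.13, -0.13, -0.13, -0.13, -0.13, -0.13],
  "travel": [
    [-0.005, 0.03, 0],
    [-0.009, 0.058, 0.01],
    [-0.009, 0.058, 0.04],
    [-0.009, 0.058, 0.06],
    [-0.009, 0.058, 0.06],
    [-0.009, 0.058, 0.06],
    [-0.009, 0.058, 0.06],
    [-0.009, 0.058, 0.06]
  ],
  "dr": [
    [0, 0, 0],
    [0, 0, 0],
    [0, 0, 0],
    [0, 0, 0],
    [0, 0, 0],
    [0, 0, 0],
    [0, 0, 0],
    [0, 0, 0]
  ]
}}

```text
time: 18.28
tool_pos: [0.4489, -0.2782, 0.0741]
tool_rot: [3.14, -0.002, 0.062]
contact_force: [1.1, 0.2, 0.6]
opening: 0.0523
grip_force: 0.0
```

```bash
python3 - <<'E'
from h import *
go(((.4465,-.2812,.034),.062,0))
E
```

```text
t 18.28 p [ 0.4489 -0.2782  0.0741] r [ 3.14e+00 -2.00e-03  6.20e-02] f [1.1 0.2 0.6] op 0.0523 g 0.0
travel [-0.0026, 0.0028, 0.0401] dr [0.07, -0.11, 0.01]
```

Emit:
{"op": "arm_command", "data": {
  "fingers": [-0.13, -0.13, -0.13, -0.13, 1, 1, 1, 1],
  "travel": [
    [-0.002, 0.002, 0.02],
    [-0.002, 0.002, 0.034],
    [-0.002, 0.002, 0.0385],
    [-0.002, 0.002, 0.0385],
    [-0.002, 0.002, 0.0385],
    [-0.002, 0.002, 0.0385],
    [-0.002, 0.002, 0.0385],
    [-0.002, 0.002, 0.0385]
  ],
  "dr": [
    [0, 0, 0],
    [0, 0, 0],
    [0, 0, 0],
    [0, 0, 0],
    [0, 0, 0],
    [0, 0, 0],
    [0, 0, 0],
    [0, 0, 0]
  ],
  "squeeze": 30
}}

```text
time: 18.95
tool_pos: [0.4462, -0.2807, 0.0357]
tool_rot: [3.14, -0.001, 0.062]
contact_force: [-4.4, -1.9, -1.7]
opening: 0.0388
grip_force: 31.6
```

Emit:
{"op": "arm_command", "data": {
  "fingers": [1, 1, 1, 1, 1, 1, 1, 1],
  "travel": [
    [0, 0, 0],
    [0, 0, -0.005],
    [0, 0, -0.02],
    [0, 0, -0.05],
    [0, 0, -0.08],
    [0, 0, -0.11],
    [0, 0, -0.12],
    [0, 0, -0.12]
  ],
  "dr": [
    [0, 0, 0],
    [0, 0, 0],
    [0, 0, 0],
    [0, 0, 0],
    [0, 0, 0],
    [0, 0, 0],
    [0, 0, 0],
    [0, 0, 0]
  ]
}}

```text
time: 19.62
tool_pos: [0.4483, -0.2814, 0.1587]
tool_rot: [3.136, -0.007, 0.062]
contact_force: [-0.1, -1.1, -0.1]
opening: 0.0388
grip_force: 30.0
```

```bash
python3 - <<'E'
from h import *
go((hd(-.028,0,.06),HY,.15))
E
```

```text
t 19.62 p [ 0.4483 -0.2814  0.1587] r [ 3.136 -0.007  0.062] f [-0.1 -1.1 -0.1] op 0.0388 g 30.0
travel [0.0849, -0.3319, 0.0322] dr [0.86, 8.18, -6.55]
```

Emit:
{"op": "arm_command", "data": {
  "fingers": [1, 1, 1, 1, 1, 1, 1, 1],
  "travel": [
    [0.004, -0.015, 0],
    [0.01, -0.04, 0],
    [0.018, -0.07, 0],
    [0.025, -0.1, 0],
    [0.033, -0.13, 0],
    [0.038, -0.15, 0],
    [0.042, -0.166, 0],
    [0.042, -0.166, 0]
  ],
  "dr": [
    [0, 0, 0],
    [0, 0, 0],
    [0, 0, 0],
    [0, 0, 0],
    [0, 0, 0],
    [0, 0, 0],
    [0, 0, 0],
    [0, 0, 0]
  ]
}}

```text
time: 20.28
tool_pos: [0.4776, -0.1088, 0.1535]
tool_rot: [-3.14, 0.001, 0.065]
contact_force: [0.2, 0.3, -0.9]
opening: 0.0391
grip_force: 30.0
```

Emit:
{"op": "arm_command", "data": {
  "fingers": [1, 1, 1, 1, 1, 1, 1, 1],
  "travel": [
    [0.004, -0.015, 0],
    [0.012, -0.045, 0],
    [0.02, -0.08, 0],
    [0.03, -0.115, 0],
    [0.038, -0.145, 0.01],
    [0.042, -0.16, 0.018],
    [0.042, -0.166, 0.02],
    [0.042, -0.166, 0.02]
  ],
  "dr": [
    [0, 2, -1.5],
    [0, 4, -3],
    [0.3, 6, -5],
    [0.6, 8.5, -6.5],
    [0.6, 8.5, -6.5],
    [0.6, 8.5, -6.5],
    [0.6, 8.5, -6.5],
    [0.6, 8.5, -6.5]
  ]
}}

```text
time: 20.95
tool_pos: [0.5088, 0.057, 0.1333]
tool_rot: [-3.139, -0.147, 0.177]
contact_force: [0.3, 0.5, 0.1]
opening: 0.0389
grip_force: 30.0
```

```bash
python3 - <<'E'
from h import *
go((hd(-.028,0,-.008),HY,.15))
E
```

```text
t 20.95 p [0.5088 0.057  0.1333] r [-3.139 -0.147  0.177] f [0.3 0.5 0.1] op 0.0389 g 30.0
travel [0.0025, 0.0028, 0.0766] dr [-0.13, 0.19, -0.01]
```

Emit:
{"op": "arm_command", "data": {
  "fingers": [1, 1, 1, 1, 1, 1, 1, 1],
  "travel": [
    [0.002, 0.002, 0.015],
    [0.002, 0.002, 0.035],
    [0.002, 0.002, 0.05],
    [0.002, 0.002, 0.065],
    [0.002, 0.002, 0.075],
    [0.002, 0.002, 0.079],
    [0.002, 0.002, 0.08],
    [0.002, 0.002, 0.08]
  ],
  "dr": [
    [0, 0, 0],
    [0, 0, 0],
    [0, 0, 0],
    [0, 0, 0],
    [0, 0, 0],
    [0, 0, 0],
    [0, 0, 0],
    [0, 0, 0]
  ]
}}

```text
time: 21.62
tool_pos: [0.5239, 0.0564, 0.0561]
tool_rot: [-3.14, -0.15, 0.174]
contact_force: [-0.3, -0.2, 0.1]
opening: 0.0389
grip_force: 30.0
```

Emit:
{"op": "arm_command", "data": {
  "fingers": [-0.1, -0.1, -0.1, -0.1, -0.1, -0.1, -0.1, -0.1],
  "travel": [
    [0, 0, 0],
    [0, 0, 0],
    [0, 0, 0],
    [0, 0, 0],
    [0, 0, -0.03],
    [0, 0, -0.06],
    [0, 0, -0.09],
    [0, 0, -0.09]
  ],
  "dr": [
    [0, 0, 0],
    [0, 0, 0],
    [0, 0, 0],
    [0, 0, 0],
    [0, 0, 0],
    [0, 0, 0],
    [0, 0, 0],
    [0, 0, 0]
  ]
}}

```text
time: 22.28
tool_pos: [0.5131, 0.0543, 0.1506]
tool_rot: [3.141, -0.159, 0.176]
contact_force: [2.1, 1.6, 0.3]
opening: 0.0508
grip_force: 0.0
```

```bash
python3 - <<'E'
from h import *
c=cam('wrist');W,ok=xyz(c); Hh=HR.inv().apply(W-HO); g=c['color'].reshape(-1,3).mean(1)
for x in range(-36,49,12):
    print(x,[(round(1000*float(np.median(Hh[m,2])),1),int(g[m].mean())) if m.sum() else None for y in range(-36,37,12) for m in [ok&(abs(Hh[:,0]*1000-x)<3)&(abs(Hh[:,1]*1000-y)<3)&(Hh[:,2]<.02)&(Hh[:,2]>-.03)]])
go(((.4495,-.2028,.13),.055,0))
E
```

```text
-36 [(-18.7, 52), (-18.8, 56), (-15.5, 225), (-15.8, 226), (-15.7, 227), (-18.7, 56), (-18.5, 50)]
-24 [(-18.8, 52), (-18.6, 55), (-15.5, 224), (-15.7, 226), (-15.4, 227), (-18.6, 58), (-18.5, 51)]
-12 [(-18.7, 51), (-18.7, 57), (-15.7, 224), (-15.7, 226), (-15.8, 226), (-18.7, 62), (-18.7, 51)]
0 [(-18.7, 53), (-18.5, 59), (-15.6, 224), (-15.7, 226), (-15.7, 226), (-18.7, 55), (-18.5, 52)]
12 [(-18.6, 53), (-18.7, 58), (-15.7, 226), (-17.5, 147), (-15.5, 227), (-18.7, 59), (-18.8, 53)]
24 [(-18.4, 54), (-18.6, 60), (-15.6, 227), (-18.5, 54), (-15.6, 228), (-18.6, 60), (-18.5, 53)]
36 [(-18.5, 45), (-18.7, 57), (-15.7, 209), (-18.5, 45), (-15.5, 214), (-18.7, 47), (-18.8, 42)]
48 [(-18.9, 42), (-18.8, 42), (-18.7, 43), (-18.8, 43), (-18.6, 44), (-18.6, 43), (-18.7, 42)]
t 22.33 p [0.5122 0.0544 0.1482] r [-3.141 -0.156  0.176] f [-0.6 -0.7  0.1] op 0.05 g 0.0
travel [-0.1082, 0.2423, 0.0014] dr [-0.55, -8.94, 6.89]
```

Shim B shows at z -15.7, flat and centred on top of hidden shim C. Shim A is next.

Emit:
{"op": "arm_command", "data": {
  "fingers": [-0.13, -0.13, -0.13, -0.13, -0.13, -0.13, -0.13, -0.13],
  "travel": [
    [-0.01, 0.02, 0],
    [-0.025, 0.055, 0],
    [-0.04, 0.09, 0],
    [-0.055, 0.125, 0],
    [-0.07, 0.16, 0],
    [-0.085, 0.195, 0],
    [-0.1, 0.225, 0],
    [-0.108, 0.24, 0]
  ],
  "dr": [
    [0, 0, 0],
    [0, -2, 1.5],
    [0, -4, 3],
    [-0.5, -6, 5],
    [-0.6, -8.6, 6.9],
    [-0.6, -8.6, 6.9],
    [-0.6, -8.6, 6.9],
    [-0.6, -8.6, 6.9]
  ]
}}

```text
time: 23.0
tool_pos: [0.446, -0.2035, 0.1271]
tool_rot: [-3.141, 0.002, 0.053]
contact_force: [0.6, -0.1, 0.3]
opening: 0.052
grip_force: 0.0
```

```bash
python3 - <<'E'
from h import *
go(((.449,-.2028,.07),.055,0))
E
```

```text
t 23.0 p [ 0.446  -0.2035  0.1271] r [-3.141e+00  2.000e-03  5.300e-02] f [ 0.6 -0.1  0.3] op 0.052 g 0.0
travel [0.0032, -0.0005, 0.0571] dr [-0.02, 0.14, -0.14]
```

Emit:
{"op": "arm_command", "data": {
  "fingers": [-0.13, -0.13, -0.13, -0.13, -0.13, -0.13, -0.13, -0.13],
  "travel": [
    [0.002, 0, 0.01],
    [0.002, 0, 0.03],
    [0.002, 0, 0.05],
    [0.002, 0, 0.056],
    [0.002, 0, 0.056],
    [0.002, 0, 0.056],
    [0.002, 0, 0.056],
    [0.002, 0, 0.056]
  ],
  "dr": [
    [0, 0, 0],
    [0, 0, 0],
    [0, 0, 0],
    [0, 0, 0],
    [0, 0, 0],
    [0, 0, 0],
    [0, 0, 0],
    [0, 0, 0]
  ]
}}

```text
time: 23.67
tool_pos: [0.4498, -0.2004, 0.0733]
tool_rot: [3.141, -0.001, 0.055]
contact_force: [-0.6, 0.4, -0.5]
opening: 0.0519
grip_force: 0.0
```

```bash
python3 - <<'E'
from h import *
go(((.449,-.2028,.034),.055,0))
E
```

```text
t 23.67 p [ 0.4498 -0.2004  0.0733] r [ 3.141e+00 -1.000e-03  5.500e-02] f [-0.6  0.4 -0.5] op 0.0519 g 0.0
travel [-0.001, 0.0023, 0.0393] dr [0.05, -0.03, 0.01]
```

Emit:
{"op": "arm_command", "data": {
  "fingers": [-0.13, -0.13, -0.13, -0.13, 1, 1, 1, 1],
  "travel": [
    [-0.001, 0.002, 0.02],
    [-0.001, 0.002, 0.034],
    [-0.001, 0.002, 0.0385],
    [-0.001, 0.002, 0.0385],
    [-0.001, 0.002, 0.0385],
    [-0.001, 0.002, 0.0385],
    [-0.001, 0.002, 0.0385],
    [-0.001, 0.002, 0.0385]
  ],
  "dr": [
    [0, 0, 0],
    [0, 0, 0],
    [0, 0, 0],
    [0, 0, 0],
    [0, 0, 0],
    [0, 0, 0],
    [0, 0, 0],
    [0, 0, 0]
  ],
  "squeeze": 30
}}

```text
time: 24.33
tool_pos: [0.4484, -0.2027, 0.0346]
tool_rot: [3.141, 0.0, 0.055]
contact_force: [-3.5, -1.7, 2.9]
opening: 0.039
grip_force: 31.1
```

Emit:
{"op": "arm_command", "data": {
  "fingers": [1, 1, 1, 1, 1, 1, 1, 1],
  "travel": [
    [0, 0, 0],
    [0, 0, -0.005],
    [0, 0, -0.02],
    [0, 0, -0.05],
    [0, 0, -0.08],
    [0, 0, -0.11],
    [0, 0, -0.12],
    [0, 0, -0.12]
  ],
  "dr": [
    [0, 0, 0],
    [0, 0, 0],
    [0, 0, 0],
    [0, 0, 0],
    [0, 0, 0],
    [0, 0, 0],
    [0, 0, 0],
    [0, 0, 0]
  ]
}}

```text
time: 25.0
tool_pos: [0.4505, -0.2033, 0.1573]
tool_rot: [3.138, -0.006, 0.055]
contact_force: [0.2, -0.2, -0.5]
opening: 0.0391
grip_force: 30.0
```

```bash
python3 - <<'E'
from h import *
go((hd(-.028,0,.06),HY,.15))
E
```

```text
t 25.0 p [ 0.4505 -0.2033  0.1573] r [ 3.138 -0.006  0.055] f [ 0.2 -0.2 -0.5] op 0.0391 g 30.0
travel [0.0761, -0.2546, 0.0316] dr [0.77, 8.27, -6.96]
```

Emit:
{"op": "arm_command", "data": {
  "fingers": [1, 1, 1, 1, 1, 1, 1, 1],
  "travel": [
    [0.004, -0.015, 0],
    [0.01, -0.035, 0],
    [0.018, -0.06, 0],
    [0.025, -0.085, 0],
    [0.033, -0.11, 0],
    [0.038, -0.125, 0],
    [0.038, -0.127, 0],
    [0.038, -0.127, 0]
  ],
  "dr": [
    [0, 0, 0],
    [0, 0, 0],
    [0, 0, 0],
    [0, 0, 0],
    [0, 0, 0],
    [0, 0, 0],
    [0, 0, 0],
    [0, 0, 0]
  ]
}}

```text
time: 25.67
tool_pos: [0.4791, -0.0726, 0.153]
tool_rot: [-3.141, 0.002, 0.057]
contact_force: [0.3, 0.2, -1.6]
opening: 0.0389
grip_force: 30.0
```

Emit:
{"op": "arm_command", "data": {
  "fingers": [1, 1, 1, 1, 1, 1, 1, 1],
  "travel": [
    [0.004, -0.015, 0],
    [0.012, -0.035, 0],
    [0.02, -0.06, 0],
    [0.03, -0.09, 0],
    [0.038, -0.11, 0.01],
    [0.038, -0.122, 0.018],
    [0.038, -0.126, 0.02],
    [0.038, -0.126, 0.02]
  ],
  "dr": [
    [0, 2, -1.5],
    [0, 4, -3],
    [0.3, 6, -5],
    [0.6, 8.5, -6.9],
    [0.6, 8.5, -6.9],
    [0.6, 8.5, -6.9],
    [0.6, 8.5, -6.9],
    [0.6, 8.5, -6.9]
  ]
}}

```text
time: 26.33
tool_pos: [0.5097, 0.0542, 0.1329]
tool_rot: [-3.139, -0.145, 0.176]
contact_force: [0.2, 0.7, -0.5]
opening: 0.0389
grip_force: 30.0
```

```bash
python3 - <<'E'
from h import *
go((hd(-.028,0,-.012),HY,.15))
E
```

```text
t 26.33 p [0.5097 0.0542 0.1329] r [-3.139 -0.145  0.176] f [ 0.2  0.7 -0.5] op 0.0389 g 30.0
travel [0.0023, -0.0, 0.0801] dr [-0.12, 0.26, -0.08]
```

Emit:
{"op": "arm_command", "data": {
  "fingers": [1, 1, 1, 1, 1, 1, 1, 1],
  "travel": [
    [0.002, 0, 0.015],
    [0.002, 0, 0.035],
    [0.002, 0, 0.05],
    [0.002, 0, 0.065],
    [0.002, 0, 0.074],
    [0.002, 0, 0.078],
    [0.002, 0, 0.078],
    [0.002, 0, 0.078]
  ],
  "dr": [
    [0, 0, 0],
    [0, 0, 0],
    [0, 0, 0],
    [0, 0, 0],
    [0, 0, 0],
    [0, 0, 0],
    [0, 0, 0],
    [0, 0, 0]
  ]
}}

```text
time: 27.0
tool_pos: [0.524, 0.0563, 0.0575]
tool_rot: [-3.14, -0.148, 0.174]
contact_force: [-0.2, 0.1, -1.4]
opening: 0.0388
grip_force: 30.0
```

Emit:
{"op": "arm_command", "data": {
  "fingers": [-0.1, -0.1, -0.1, -0.1, -0.1, -0.1, -0.1, -0.1],
  "travel": [
    [0, 0, 0],
    [0, 0, 0],
    [0, 0, 0],
    [0, 0, 0],
    [0, 0, -0.03],
    [0, 0, -0.06],
    [0, 0, -0.09],
    [0, 0, -0.09]
  ],
  "dr": [
    [0, 0, 0],
    [0, 0, 0],
    [0, 0, 0],
    [0, 0, 0],
    [0, 0, 0],
    [0, 0, 0],
    [0, 0, 0],
    [0, 0, 0]
  ]
}}

```text
time: 27.67
tool_pos: [0.5132, 0.0543, 0.1517]
tool_rot: [3.141, -0.157, 0.176]
contact_force: [1.3, 0.1, 0.8]
opening: 0.0508
grip_force: 0.0
```

Emit:
{"op": "arm_command", "data": {
  "fingers": [-0.1, -0.1, -0.1, -0.1, -0.1, -0.1, -0.1, -0.1],
  "travel": [
    [0, -0.02, 0],
    [0, -0.05, -0.01],
    [0, -0.09, -0.03],
    [0, -0.12, -0.04],
    [0, -0.12, -0.04],
    [0, -0.12, -0.04],
    [0, -0.12, -0.04],
    [0, -0.12, -0.04]
  ],
  "dr": [
    [0, 0, 0],
    [0, -3, 0],
    [0, -6, 0],
    [0, -8.6, 0],
    [0, -8.6, 0],
    [0, -8.6, 0],
    [0, -8.6, 0],
    [0, -8.6, 0]
  ]
}}

```text
time: 28.33
tool_pos: [0.4835, 0.1703, 0.185]
tool_rot: [-3.14, 0.004, 0.174]
contact_force: [0.2, -0.4, -0.4]
opening: 0.0506
grip_force: 0.0
```

```bash
python3 - <<'E'
from h import *
c=cam('wrist');W,ok=xyz(c); Hh=HR.inv().apply(W-HO); g=c['color'].reshape(-1,3).mean(1)
for x in range(-36,49,12):
    print(x,[(round(1000*float(np.median(Hh[m,2])),1),int(g[m].mean())) if m.sum() else None for y in range(-36,37,12) for m in [ok&(abs(Hh[:,0]*1000-x)<3)&(abs(Hh[:,1]*1000-y)<3)&(Hh[:,2]<.02)&(Hh[:,2]>-.03)]])
cv2.imwrite('pics/w5.png',c['color'])
m=ok&(g>190)&(W[:,2]>.002)&(W[:,2]<.009)&(W[:,1]>.22); print('cover',m.sum(),W[m].mean(0)); 
hull=cv2.minAreaRect((W[m][:,:2]*1000).astype(np.float32)); print(hull)
t=cam('top'); W,ok=xyz(t); g=t['color'].reshape(-1,3).mean(1)
m=ok&(g>190)&(W[:,2]>.0)&(W[:,2]<.012)&(W[:,1]>.25)&(W[:,1]<.55)&(W[:,0]<.55)&(W[:,0]>.3); print('cover top',m.sum(),W[m].mean(0),cv2.minAreaRect((W[m][:,:2]*1000).astype(np.float32)))
st()
E
```

```text
-36 [(-18.8, 48), (-18.7, 80), (-12.8, 212), (-12.6, 214), (-12.6, 215), (-18.5, 49), (-18.5, 48)]
-24 [(-18.8, 48), (-18.5, 71), (-12.6, 212), (-12.7, 214), (-12.6, 214), (-18.8, 51), (-18.6, 47)]
-12 [(-18.6, 46), (-18.5, 77), (-12.6, 211), (-12.8, 213), (-12.5, 213), (-19.0, 48), (-18.6, 45)]
0 [(-18.4, 46), (-18.6, 81), (-12.4, 210), (-12.3, 212), (-12.7, 212), (-18.7, 48), (-18.5, 46)]
12 [(-18.6, 46), (-18.9, 73), (-12.6, 210), (-17.5, 144), (-12.4, 212), (-18.4, 48), (-18.5, 46)]
24 [(-18.3, 45), (-18.7, 71), (-12.7, 211), (-18.7, 54), (-12.4, 212), (-18.4, 47), (-18.4, 45)]
36 [(-18.7, 35), (-18.3, 75), (-12.5, 209), (-18.8, 44), (-13.0, 211), (-18.6, 36), (-18.6, 34)]
48 [(-18.6, 34), (-18.6, 36), (-18.5, 38), (-18.5, 37), (-18.2, 37), (-18.7, 37), (-18.7, 37)]
cover 9116 [0.43935075 0.3640513  0.00537111]
((432.3887939453125, 364.604248046875), (118.68791198730469, 116.57560729980469), 6.179782867431641)
cover top 1320 [0.43973473 0.37274435 0.00422818] ((442.8623352050781, 363.43292236328125), (96.5288314819336, 116.82573699951172), 5.698988914489746)
t 28.43 p [0.4837 0.1702 0.1852] r [-3.14e+00  3.00e-03  1.74e-01] f [ 0.9  0.4 -0.4] op 0.0507 g 0.0
```

Three shims are stacked flat, with tops at about -12.6 mm, and the cover hasn't moved. I'll move back so the wrist camera sees the whole cover, then measure it closely.

```bash
python3 - <<'E'
from h import *
go(((.365,.355,.16),.107,0))
E
```

```text
t 28.43 p [0.4837 0.1702 0.1852] r [-3.14e+00  3.00e-03  1.74e-01] f [ 0.9  0.4 -0.4] op 0.0507 g 0.0
travel [-0.0849, -0.2025, 0.0259] dr [-0.09, 0.2, 3.82]
```

Emit:
{"op": "arm_command", "data": {
  "fingers": [-0.1, -0.1, -0.1, -0.1, -0.1, -0.1, -0.1, -0.1],
  "travel": [
    [-0.01, -0.03, 0],
    [-0.03, -0.07, 0],
    [-0.045, -0.105, 0.01],
    [-0.06, -0.14, 0.02],
    [-0.075, -0.175, 0.025],
    [-0.085, -0.2, 0.025],
    [-0.085, -0.2, 0.025],
    [-0.085, -0.2, 0.025]
  ],
  "dr": [
    [0, 0, 0],
    [0, 0, 2],
    [0, 0, 4],
    [0, 0, 4],
    [0, 0, 4],
    [0, 0, 4],
    [0, 0, 4],
    [0, 0, 4]
  ]
}}

```text
time: 29.1
tool_pos: [0.3648, 0.3536, 0.1611]
tool_rot: [-3.14, 0.003, 0.107]
contact_force: [0.6, -0.0, 0.1]
opening: 0.0504
grip_force: 0.0
```

Emit:
{"op": "arm_command", "data": {
  "fingers": [-0.1, -0.1, -0.1, -0.1, -0.1, -0.1],
  "travel": [
    [0, 0, 0],
    [0, 0, 0],
    [0, 0, 0],
    [0, 0, 0],
    [0, 0, 0],
    [0, 0, 0]
  ],
  "dr": [
    [0, 0, 0],
    [0, 0, 0],
    [0, 0, 0],
    [0, 0, 0],
    [0, 0, 0],
    [0, 0, 0]
  ]
}}

```text
time: 29.6
tool_pos: [0.3656, 0.3532, 0.1615]
tool_rot: [-3.14, 0.002, 0.105]
contact_force: [0.7, 0.5, -0.1]
opening: 0.0503
grip_force: 0.0
```

```bash
cat > cov.py <<'E'
from h import *
c=cam('wrist'); I=c['color'].astype(int); g=I.reshape(-1,3)
W,ok=xyz(c)
near=ok&(W[:,2]>-.005)&(W[:,2]<.012)&(np.hypot(W[:,0]-.432,W[:,1]-.3635)<.13)
y=near&(g[:,2]>150)&(g[:,1]>120)&(g[:,0]<110); w=near&(g.min(1)>170)
for n,m in [('yellow',y),('white',w),('both',y|w)]:
    r=cv2.minAreaRect((W[m][:,:2]*1000).astype(np.float32)); print(n,m.sum(),r, np.median(W[m,2]))
k=ok&(W[:,2]>.022)&(W[:,2]<.036)&(g.max(1)<90)&(np.hypot(W[:,0]-.432,W[:,1]-.3635)<.05)
print('rib',k.sum(),cv2.minAreaRect((W[k][:,:2]*1000).astype(np.float32)),np.median(W[k,2]))
cv2.imwrite('pics/w6.png',c['color'])
st()
E
python3 cov.py
```

```text
yellow 166 ((375.5155029296875, 358.00408935546875), (12.706445693969727, 92.96753692626953), 7.43007755279541) 0.004773465922887969
white 13956 ((438.0468444824219, 365.2992248535156), (108.65997314453125, 117.74410247802734), 6.420379161834717) 0.005393887746718035
both 14122 ((430.767578125, 364.5671691894531), (123.01587677001953, 117.71739196777344), 6.657577037811279) 0.005390988924742837
rib 855 ((431.5875244140625, 363.96685791015625), (47.09218215942383, 11.708375930786133), 6.168400287628174) 0.030281782222503606
t 29.65 p [0.3655 0.3533 0.1614] r [-3.14e+00  3.00e-03  1.05e-01] f [-0.8 -0.7 -0.5] op 0.0505 g 0.0
```

View pics/w6.png

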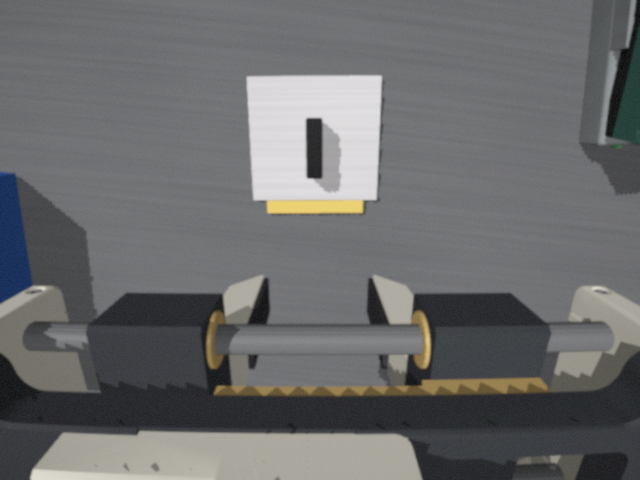

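The cover is clear in view: plate (248,77)–(380,200), lip at row 207, rib at (314,148). That puts its centre at (0.4312, 0.3642) with yaw 0.109.

```bash
python3 - <<'E'
from h import *
go(((.4312,.3642,.07),.109,0),((.4312,.3642,.0085),.109,0))
E
```

```text
t 29.65 p [0.3655 0.3533 0.1614] r [-3.14e+00  3.00e-03  1.05e-01] f [-0.8 -0.7 -0.5] op 0.0505 g 0.0
travel [0.0668, -0.0038, 0.0912] dr [-0.1, 0.15, -0.24]
travel [0.0669, -0.0037, 0.1527] dr [-0.1, 0.15, -0.24]
```

Emit:
{"op": "arm_command", "data": {
  "fingers": [-0.1, -0.1, -0.1, -0.1, -0.1, -0.1, -0.1, -0.1],
  "travel": [
    [0.03, -0.002, 0.02],
    [0.06, -0.004, 0.04],
    [0.067, -0.004, 0.07],
    [0.067, -0.004, 0.1],
    [0.067, -0.004, 0.115],
    [0.067, -0.004, 0.12],
    [0.067, -0.004, 0.12],
    [0.067, -0.004, 0.12]
  ],
  "dr": [
    [0, 0.2, 0],
    [0, 0.2, -0.2],
    [0, 0.2, -0.2],
    [0, 0.2, -0.2],
    [0, 0.2, -0.2],
    [0, 0.2, -0.2],
    [0, 0.2, -0.2],
    [0, 0.2, -0.2]
  ]
}}

```text
time: 30.32
tool_pos: [0.4316, 0.3651, 0.042]
tool_rot: [-3.139, -0.002, 0.109]
contact_force: [-0.1, 0.4, 0.2]
opening: 0.0507
grip_force: 0.0
```

```bash
python3 - <<'E'
from h import *
go(((.4312,.3642,.0085),.109,0))
E
```

```text
t 30.32 p [0.4316 0.3651 0.042 ] r [-3.139e+00 -2.000e-03  1.090e-01] f [-0.1  0.4  0.2] op 0.0507 g 0.0
travel [-0.0005, 0.001, 0.0335] dr [-0.13, -0.11, 0.01]
```

Emit:
{"op": "arm_command", "data": {
  "fingers": [-0.1, -0.1, -0.1, -0.1, -0.1, 1, 1, 1],
  "travel": [
    [0, 0.001, 0.015],
    [0, 0.001, 0.027],
    [0, 0.001, 0.032],
    [0, 0.001, 0.033],
    [0, 0.001, 0.033],
    [0, 0.001, 0.033],
    [0, 0.001, 0.033],
    [0, 0.001, 0.033]
  ],
  "dr": [
    [0, 0, 0],
    [0, 0, 0],
    [0, 0, 0],
    [0, 0, 0],
    [0, 0, 0],
    [0, 0, 0],
    [0, 0, 0],
    [0, 0, 0]
  ],
  "squeeze": 45
}}

```text
time: 30.98
tool_pos: [0.4316, 0.3641, 0.009]
tool_rot: [-3.139, -0.002, 0.109]
contact_force: [0.3, -0.7, -0.0]
opening: 0.035
grip_force: 0.0
```

Emit:
{"op": "arm_command", "data": {
  "fingers": [1, 1, 1, 1, 1, 1],
  "travel": [
    [0, 0, 0],
    [0, 0, 0],
    [0, 0, 0],
    [0, 0, 0],
    [0, 0, 0],
    [0, 0, 0]
  ],
  "dr": [
    [0, 0, 0],
    [0, 0, 0],
    [0, 0, 0],
    [0, 0, 0],
    [0, 0, 0],
    [0, 0, 0]
  ]
}}

```text
time: 31.48
tool_pos: [0.4313, 0.3638, 0.0083]
tool_rot: [-3.14, -0.001, 0.109]
contact_force: [-0.8, 0.5, 1.4]
opening: 0.0136
grip_force: 45.0
```

```bash
python3 - <<'E'
from h import *
st()
E
```

```text
t 31.48 p [0.4313 0.3638 0.0083] r [-3.14e+00 -1.00e-03  1.09e-01] f [-0.8  0.5  1.4] op 0.0136 g 45.0
```

Emit:
{"op": "arm_command", "data": {
  "fingers": [1, 1, 1, 1, 1, 1, 1, 1],
  "travel": [
    [0, 0, -0.01],
    [0, 0, -0.04],
    [0, 0, -0.08],
    [0, 0, -0.12],
    [0, 0, -0.15],
    [0, 0, -0.17],
    [0, 0, -0.17],
    [0, 0, -0.17]
  ],
  "dr": [
    [0, 0, 0],
    [0, 0, 0],
    [0, 0, 0],
    [0, 0, 0],
    [0, 0, 0],
    [0, 0, 0],
    [0, 0, 0],
    [0, 0, 0]
  ]
}}

```text
time: 32.15
tool_pos: [0.4313, 0.3636, 0.1792]
tool_rot: [-3.139, -0.003, 0.109]
contact_force: [0.1, 0.5, -2.3]
opening: 0.0135
grip_force: 45.0
```

```bash
cat >> h.py <<'E'
def cv(xl,zl,phi,y=0,off=(0,.0083)):
    """tool waypoint that puts the gripped cover's lip at head (xl,zl) tipped phi"""
    c,s=np.cos(phi),np.sin(phi); a,b=.060+off[0],off[1]
    return hd(xl+a*c-b*s,y,zl+a*s+b*c),HY,.15+phi
E
python3 - <<'E'
from h import *
go(cv(-.044,.045,.22),cv(-.044,.003,.22))
E
```

```text
t 32.15 p [0.4313 0.3636 0.1792] r [-3.139e+00 -3.000e-03  1.090e-01] f [ 0.1  0.5 -2.3] op 0.0135 g 45.0
travel [0.0865, 0.3131, 0.0413] dr [0.58, 21.03, -3.88]
travel [0.0927, 0.3128, 0.0828] dr [0.58, 21.03, -3.88]
```

Emit:
{"op": "arm_command", "data": {
  "fingers": [1, 1, 1, 1, 1, 1, 1, 1],
  "travel": [
    [0.003, 0.012, 0],
    [0.009, 0.035, 0],
    [0.017, 0.065, 0],
    [0.025, 0.095, 0],
    [0.033, 0.125, 0],
    [0.038, 0.145, 0],
    [0.041, 0.155, 0],
    [0.042, 0.16, 0]
  ],
  "dr": [
    [0, 0, 0],
    [0, 0, 0],
    [0, 0, 0],
    [0, 0, 0],
    [0, 0, 0],
    [0, 0, 0],
    [0, 0, 0],
    [0, 0, 0]
  ]
}}

```text
time: 32.82
tool_pos: [0.4901, 0.207, 0.1764]
tool_rot: [-3.141, 0.002, 0.107]
contact_force: [0.0, -0.2, -1.5]
opening: 0.0137
grip_force: 45.0
```

Emit:
{"op": "arm_command", "data": {
  "fingers": [1, 1, 1, 1, 1, 1, 1, 1],
  "travel": [
    [0.003, 0.015, 0],
    [0.01, 0.04, 0],
    [0.02, 0.07, 0],
    [0.03, 0.1, 0],
    [0.038, 0.13, 0.005],
    [0.044, 0.145, 0.01],
    [0.044, 0.153, 0.02],
    [0.044, 0.153, 0.02]
  ],
  "dr": [
    [0, 3, -1],
    [0, 7, -2],
    [0, 11, -3],
    [0.5, 15, -4],
    [0.6, 19, -4],
    [0.6, 21, -4],
    [0.6, 21, -4],
    [0.6, 21, -4]
  ]
}}

```text
time: 33.48
tool_pos: [0.5489, 0.0609, 0.1552]
tool_rot: [-3.141, -0.363, 0.177]
contact_force: [0.1, -0.7, -2.7]
opening: 0.0136
grip_force: 45.0
```

```bash
python3 - <<'E'
from h import *
go(cv(-.044,.03,.22),cv(-.044,.003,.22))
c=cam('scene'); cv2.imwrite('pics/s3.png',cv2.resize(c['color'][170:340,260:420],None,fx=3.5,fy=3.5,interpolation=cv2.INTER_CUBIC))
E
```

```text
t 33.48 p [0.5489 0.0609 0.1552] r [-3.141 -0.363  0.177] f [ 0.1 -0.7 -2.7] op 0.0136 g 45.0
travel [-0.007, -0.0005, 0.0323] dr [-0.05, 0.42, 0.02]
travel [-0.0127, -0.0005, 0.0587] dr [-0.05, 0.42, 0.02]
```

View pics/s3.png

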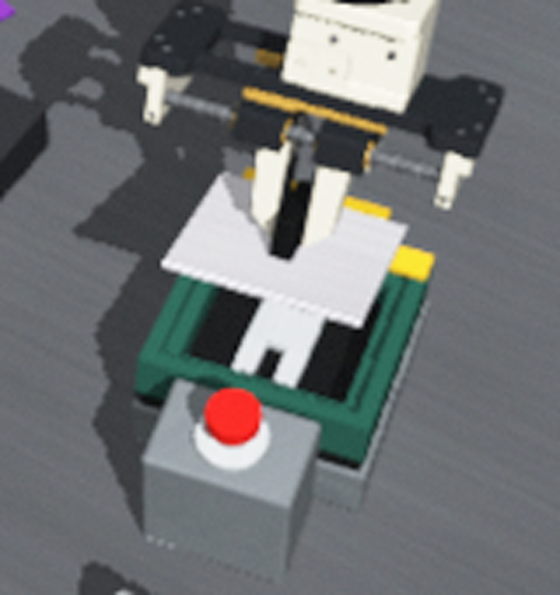

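The cover is held over the seat, tipped with its top edge raised and square to the head. Lowering it.

Emit:
{"op": "arm_command", "data": {
  "fingers": [1, 1, 1, 1, 1, 1, 1, 1],
  "travel": [
    [-0.005, 0, 0.01],
    [-0.008, 0, 0.025],
    [-0.01, 0, 0.038],
    [-0.011, 0, 0.045],
    [-0.011, 0, 0.05],
    [-0.011, 0, 0.05],
    [-0.011, 0, 0.05],
    [-0.011, 0, 0.05]
  ],
  "dr": [
    [0, 0.4, 0],
    [0, 0.4, 0],
    [0, 0.4, 0],
    [0, 0.4, 0],
    [0, 0.4, 0],
    [0, 0.4, 0],
    [0, 0.4, 0],
    [0, 0.4, 0]
  ]
}}

```text
time: 34.2
tool_pos: [0.5587, 0.0634, 0.1079]
tool_rot: [3.141, -0.376, 0.18]
contact_force: [1.2, -0.7, -2.5]
opening: 0.0138
grip_force: 45.0
```

Emit:
{"op": "arm_command", "data": {
  "fingers": [1, 1, 1, 1],
  "travel": [
    [0, 0, 0],
    [0, 0, 0],
    [0, 0, 0],
    [0, 0, 0]
  ],
  "dr": [
    [0, 0, 0],
    [0, 0, 0],
    [0, 0, 0],
    [0, 0, 0]
  ]
}}

```text
time: 34.53
tool_pos: [0.5584, 0.063, 0.1075]
tool_rot: [3.141, -0.375, 0.179]
contact_force: [-0.1, 0.4, -1.9]
opening: 0.0137
grip_force: 45.0
```

```bash
cat > lip.py <<'E'
from h import *
def lip():
    s=observe(); R=Ro.from_euler('xyz',s['tool_rot'])*Ro.from_euler('x',np.pi)
    p=np.array(s['tool_pos']); 
    rel=HR.inv()*R; e=rel.as_euler('xyz')
    print('lip in head mm',np.round(1000*HR.inv().apply(p+R.apply([-.06,0,-.0083])-HO),1),'top',np.round(1000*HR.inv().apply(p+R.apply([.06,0,-.0083])-HO),1),'phi',np.round(-e[1],3),'roll',np.round(e[0],3),'yaw',np.round(e[2],3))
lip()
E
python3 - <<'E'
from lip import *
go(cv(-.044,.002,.22),cv(-.060,.0015,.22))
E
```

```text
lip in head mm [-41.4  -0.2  14.1] top [75.5  0.1 40.9] phi 0.225 roll -0.001 yaw 0.002
t 34.53 p [0.5584 0.063  0.1075] r [ 3.141 -0.375  0.179] f [-0.1  0.4 -1.9] op 0.0137 g 45.0
travel [-0.0052, -0.0001, 0.0115] dr [0.01, -0.29, 0.13]
travel [-0.0209, -0.0001, 0.0085] dr [0.01, -0.29, 0.13]
```

Emit:
{"op": "arm_command", "data": {
  "fingers": [1, 1, 1, 1, 1, 1],
  "travel": [
    [-0.002, 0, 0.005],
    [-0.004, 0, 0.009],
    [-0.005, 0, 0.0115],
    [-0.005, 0, 0.0115],
    [-0.005, 0, 0.0115],
    [-0.005, 0, 0.0115]
  ],
  "dr": [
    [0, -0.3, 0],
    [0, -0.3, 0],
    [0, -0.3, 0],
    [0, -0.3, 0],
    [0, -0.3, 0],
    [0, -0.3, 0]
  ]
}}

```text
time: 35.03
tool_pos: [0.5579, 0.063, 0.0946]
tool_rot: [3.141, -0.369, 0.179]
contact_force: [-0.6, 0.1, -1.6]
opening: 0.0138
grip_force: 45.0
```

```bash
python3 - <<'E'
from lip import *
c=cam('wrist'); W,ok=xyz(c); g=c['color'].reshape(-1,3).astype(int); Hh=HR.inv().apply(W-HO)
m=ok&(g.min(1)>140)&(Hh[:,0]>.0)&(Hh[:,0]<.09)&(abs(Hh[:,1])<.062)&(Hh[:,2]>.012)&(Hh[:,2]<.05)
A=np.c_[Hh[m,:2],np.ones(m.sum())]; k=np.linalg.lstsq(A,Hh[m,2],rcond=None)[0]; print(m.sum(),'plane slope',k,'maxx',np.percentile(Hh[m,0],99.5),'y',np.percentile(Hh[m,1],[.5,99.5]))
go(cv(-.044,.002,.22),cv(-.060,.0015,.22))
E
```

```text
lip in head mm [-44.   -0.2   1.8] top [73.2  0.1 27.9] phi 0.219 roll -0.0 yaw 0.002
26547 plane slope [ 0.0779184  -0.00765883  0.02351219] maxx 0.0885078310685254 y [-0.05669756  0.05754998]
t 35.08 p [0.5579 0.063  0.0947] r [ 3.141 -0.37   0.179] f [-0.2  0.1 -1.9] op 0.0136 g 45.0
travel [-0.0001, -0.0, -0.0002] dr [-0.0, 0.02, 0.13]
travel [-0.0158, -0.0001, -0.0032] dr [-0.0, 0.02, 0.13]
```

```bash
python3 - <<'E'
from h import *
c=load('wrist'); W,ok=xyz(c); g=c['color'].reshape(-1,3).astype(int); Hh=HR.inv().apply(W-HO)
for y in (-40,40):
  print(y,[(x,np.round(1000*np.median(Hh[m,2]),1),int(m.sum()),int(g[m].mean())) for x in range(-20,100,8) for m in [ok&(abs(1000*Hh[:,0]-x)<2)&(abs(1000*Hh[:,1]-y)<6)&(Hh[:,2]<.06)] if m.sum()])
E
```

```text
-40 [(12, np.float64(20.1), 44, 173), (20, np.float64(21.4), 161, 200), (28, np.float64(23.3), 170, 202), (36, np.float64(24.9), 174, 204), (44, np.float64(26.7), 194, 205), (52, np.float64(28.5), 195, 204), (60, np.float64(30.1), 194, 202), (68, np.float64(32.0), 209, 202), (76, np.float64(-8.8), 19, 130), (84, np.float64(12.3), 109, 137), (92, np.float64(11.8), 103, 147)]
40 [(12, np.float64(19.8), 51, 173), (20, np.float64(21.3), 167, 198), (28, np.float64(23.0), 169, 199), (36, np.float64(24.8), 186, 200), (44, np.float64(26.6), 191, 199), (52, np.float64(28.4), 193, 200), (60, np.float64(30.2), 197, 197), (68, np.float64(31.9), 224, 197), (76, np.float64(-5.6), 58, 109), (84, np.float64(12.6), 160, 145), (92, np.float64(11.7), 160, 156)]
```

The measured tilt (0.22) and height match the prediction, so I'll slide the lip under the ledge.

Emit:
{"op": "arm_command", "data": {
  "fingers": [1, 1, 1, 1, 1, 1, 1, 1],
  "travel": [
    [-0.003, 0, -0.0006],
    [-0.006, 0, -0.0013],
    [-0.009, 0, -0.002],
    [-0.012, 0, -0.0025],
    [-0.0145, 0, -0.003],
    [-0.0155, 0, -0.0032],
    [-0.0155, 0, -0.0032],
    [-0.0155, 0, -0.0032]
  ],
  "dr": [
    [0, 0, 0],
    [0, 0, 0],
    [0, 0, 0],
    [0, 0, 0],
    [0, 0, 0],
    [0, 0, 0],
    [0, 0, 0],
    [0, 0, 0]
  ]
}}

```text
time: 35.75
tool_pos: [0.5426, 0.0602, 0.0921]
tool_rot: [3.141, -0.37, 0.179]
contact_force: [-0.2, -0.1, -2.3]
opening: 0.0136
grip_force: 45.0
```

```bash
python3 - <<'E'
from lip import *
go(*[cv(-.060,.001,p) for p in (.16,.10,.05,0.02,0)])
E
```

```text
lip in head mm [-59.7  -0.2   1.6] top [57.4  0.1 27.8] phi 0.22 roll -0.001 yaw 0.002
t 35.75 p [0.5426 0.0602 0.0921] r [ 3.141 -0.37   0.179] f [-0.2 -0.1 -2.3] op 0.0136 g 45.0
travel [-0.0, -0.0001, 0.0042] dr [0.01, -3.42, 0.13]
travel [0.0002, -0.0001, 0.0078] dr [0.01, -6.86, 0.13]
travel [0.0001, -0.0001, 0.0108] dr [0.01, -9.72, 0.13]
travel [0.0, -0.0001, 0.0126] dr [0.01, -11.44, 0.13]
travel [-0.0, -0.0001, 0.0138] dr [0.02, -12.58, 0.13]
```

Emit:
{"op": "arm_command", "data": {
  "fingers": [1, 1, 1, 1, 1, 1, 1, 1],
  "travel": [
    [0, 0, 0.002],
    [0, 0, 0.0042],
    [0, 0, 0.006],
    [0, 0, 0.0078],
    [0, 0, 0.0093],
    [0, 0, 0.0108],
    [0, 0, 0.0126],
    [0, 0, 0.0126]
  ],
  "dr": [
    [0, -1.7, 0],
    [0, -3.4, 0],
    [0, -5.1, 0],
    [0, -6.85, 0],
    [0, -8.3, 0],
    [0, -9.7, 0],
    [0, -11.4, 0],
    [0, -11.4, 0]
  ]
}}

```text
time: 36.42
tool_pos: [0.5481, 0.0611, 0.0803]
tool_rot: [3.14, -0.171, 0.179]
contact_force: [0.5, 0.2, -2.0]
opening: 0.0134
grip_force: 45.0
```

```bash
python3 - <<'E'
from lip import *
go(*[cv(-.060,.000,p) for p in (.0,)],cv(-.06,-.0005,0))
E
```

```text
lip in head mm [-59.   -0.4   0.7] top [61.  -0.1  3.2] phi 0.021 roll -0.001 yaw 0.002
t 36.42 p [0.5481 0.0611 0.0803] r [ 3.14  -0.171  0.179] f [ 0.5  0.2 -2. ] op 0.0134 g 45.0
travel [-0.0009, -0.0002, 0.002] dr [0.04, -1.19, 0.14]
travel [-0.0009, -0.0002, 0.0025] dr [0.04, -1.19, 0.14]
```

Emit:
{"op": "arm_command", "data": {
  "fingers": [1, 1, 1, 1, 1, 1],
  "travel": [
    [-0.0005, 0, 0.001],
    [-0.0005, 0, 0.002],
    [-0.0005, 0, 0.0023],
    [-0.0005, 0, 0.0023],
    [-0.0005, 0, 0.0023],
    [-0.0005, 0, 0.0023]
  ],
  "dr": [
    [0, -0.6, 0],
    [0, -1.2, 0],
    [0, -1.2, 0],
    [0, -1.2, 0],
    [0, -1.2, 0],
    [0, -1.2, 0]
  ]
}}

```text
time: 36.92
tool_pos: [0.5467, 0.061, 0.0781]
tool_rot: [3.141, -0.15, 0.179]
contact_force: [-1.8, -0.3, 1.0]
opening: 0.0139
grip_force: 45.0
```

```bash
python3 - <<'E'
from lip import *
st()
E
```

```text
lip in head mm [-60.9  -0.2  -0. ] top [59.1  0.1 -0. ] phi -0.0 roll -0.0 yaw 0.002
t 36.92 p [0.5467 0.061  0.0781] r [ 3.141 -0.15   0.179] f [-1.8 -0.3  1. ] op 0.0139 g 45.0
```

Flush, with both edges at z = 0. I'll release, lift, shut the fingers and check.

Emit:
{"op": "arm_command", "data": {
  "fingers": [0.2, 0.2, 0.2, 0.2, 0.2, 0.2, 0.2, 0.2],
  "travel": [
    [0, 0, 0],
    [0, 0, 0],
    [0, 0, 0],
    [0, 0, 0],
    [0, 0, -0.02],
    [0, 0, -0.05],
    [0, 0, -0.085],
    [0, 0, -0.1]
  ],
  "dr": [
    [0, 0, 0],
    [0, 0, 0],
    [0, 0, 0],
    [0, 0, 0],
    [0, 0, 0],
    [0, 0, 0],
    [0, 0, 0],
    [0, 0, 0]
  ]
}}

```text
time: 37.58
tool_pos: [0.5334, 0.0584, 0.1808]
tool_rot: [3.14, -0.155, 0.18]
contact_force: [1.2, 0.0, 1.6]
opening: 0.0366
grip_force: 0.0
```

Emit:
{"op": "arm_command", "data": {
  "fingers": [1, 1, 1, 1, 1, 1, 1, 1],
  "travel": [
    [0, 0, 0],
    [0, 0, 0],
    [0, 0, 0],
    [0, 0, 0],
    [0, 0, 0],
    [0, 0, 0],
    [0, 0, 0],
    [0, 0, 0]
  ],
  "dr": [
    [0, -3, 0],
    [0, -6, 0],
    [0, -8.6, 0],
    [0, -8.6, 0],
    [0, -8.6, 0],
    [0, -8.6, 0],
    [0, -8.6, 0],
    [0, -8.6, 0]
  ]
}}

```text
time: 38.25
tool_pos: [0.5318, 0.0584, 0.1768]
tool_rot: [3.141, 0.0, 0.179]
contact_force: [-0.5, 0.1, -0.3]
opening: 0.0006
grip_force: 0.0
```

```bash
python3 - <<'E'
from h import *
c=cam('wrist'); W,ok=xyz(c); g=c['color'].reshape(-1,3).astype(int); Hh=HR.inv().apply(W-HO)
for y in (-40,40):
  print(y,[(x,np.round(1000*np.median(Hh[m,2]),1),int(g[m].mean())) for x in range(-60,76,8) for m in [ok&(abs(1000*Hh[:,0]-x)<2)&(abs(1000*Hh[:,1]-y)<6)&(Hh[:,2]<.06)] if m.sum()])
r=ok&(g[:,2]>150)&(g[:,1]<80)&(W[:,2]>.118)&(W[:,2]<.135)&(abs(W[:,0]-.653)<.04); q=W[r]
print('cap',r.sum(),cv2.minEnclosingCircle((q[:,:2]*1000).astype(np.float32)),np.percentile(q[:,2],[50,95]))
go(((.653,.0808,.17),.179,0),((.653,.0808,.13),.179,0))
E
```

```text
-40 [(-60, np.float64(15.5), 188), (-52, np.float64(12.4), 180), (-44, np.float64(5.5), 220), (-36, np.float64(5.4), 221), (-28, np.float64(5.4), 221), (-20, np.float64(5.2), 219), (-12, np.float64(5.6), 221), (-4, np.float64(5.2), 220), (4, np.float64(5.4), 218), (12, np.float64(5.3), 221), (20, np.float64(5.3), 221), (28, np.float64(5.2), 220), (36, np.float64(5.3), 218), (44, np.float64(5.3), 218), (52, np.float64(5.3), 217), (60, np.float64(2.3), 148), (68, np.float64(7.4), 98)]
40 [(-60, np.float64(15.5), 188), (-52, np.float64(12.4), 179), (-44, np.float64(5.4), 219), (-36, np.float64(5.4), 217), (-28, np.float64(5.3), 221), (-20, np.float64(5.4), 217), (-12, np.float64(5.3), 221), (-4, np.float64(5.2), 217), (4, np.float64(5.4), 216), (12, np.float64(5.4), 218), (20, np.float64(5.4), 218), (28, np.float64(5.3), 217), (36, np.float64(5.2), 218), (44, np.float64(5.3), 215), (52, np.float64(5.3), 216), (60, np.float64(3.4), 143), (68, np.float64(7.4), 101)]
cap 124 ((646.9984741210938, 80.2073974609375), 12.869241714477539) [0.12469621 0.12611993]
t 38.3 p [0.5319 0.0584 0.1769] r [3.141 0.    0.179] f [ 0.1 -0.4  0.2] op -0.0 g 0.0
travel [0.1232, -0.0005, 0.0068] dr [0.04, 0.02, 0.01]
travel [0.1232, -0.0005, 0.0468] dr [0.04, 0.02, 0.01]
```

```bash
python3 - <<'E'
from h import *
c=load('scene'); W,ok=xyz(c)
m=ok&(W[:,2]>.1)&(W[:,2]<.3)&(abs(W[:,0]-.68)<.12)&(W[:,1]<-.02)&(W[:,1]>-.3)
q=W[m]; print(m.sum(), q.min(0),q.max(0)); z=q[q[:,0]<.72]; print(len(z), z.min(0) if len(z) else '', z.max(0) if len(z) else '')
E
```

```text
1146 [ 0.56018693 -0.17636875  0.10074771] [ 0.73923939 -0.02023771  0.27184304]
368 [ 0.56018693 -0.11914862  0.13667986] [ 0.71995425 -0.02023771  0.27184304]
```

Emit:
{"op": "arm_command", "data": {
  "fingers": [1, 1, 1, 1, 1, 1],
  "travel": [
    [0.01, 0, 0],
    [0.03, 0, 0],
    [0.055, 0, 0],
    [0.06, 0, 0],
    [0.06, 0, 0],
    [0.06, 0, 0]
  ],
  "dr": [
    [0, 0, 0],
    [0, 0, 0],
    [0, 0, 0],
    [0, 0, 0],
    [0, 0, 0],
    [0, 0, 0]
  ]
}}

```text
time: 38.8
tool_pos: [0.5904, 0.0691, 0.1763]
tool_rot: [3.141, 0.002, 0.179]
contact_force: [-1.7, -0.0, 0.4]
opening: 0.0004
grip_force: 0.0
```

```bash
python3 - <<'E'
from h import *
c=load('scene'); W,ok=xyz(c)
m=ok&(W[:,2]>.1)&(W[:,2]<.3)&(W[:,0]>.6)&(W[:,0]<.8)&(W[:,1]<.0)&(W[:,1]>-.3)
q=W[m]; k=np.round(q/.02).astype(int); u,n=np.unique(k[:,:2],axis=0,return_counts=True)
for a,b in zip(u,n):
    if b>8: s=q[(k[:,:2]==a).all(1)]; print(a*.02,b,s[:,2].min().round(2),s[:,2].max().round(2))
go(((.652,.0805,.13),.179,0))
E
```

```text
[ 0.7  -0.08] 32 0.23 0.24
[ 0.7  -0.06] 39 0.2 0.23
[ 0.72 -0.16] 38 0.1 0.23
[ 0.72 -0.14] 36 0.2 0.21
[ 0.72 -0.12] 49 0.2 0.22
[ 0.72 -0.1 ] 191 0.18 0.24
[ 0.72 -0.08] 271 0.14 0.24
[ 0.72 -0.06] 121 0.19 0.23
[ 0.74 -0.18] 40 0.1 0.24
[ 0.74 -0.16] 218 0.1 0.24
[ 0.74 -0.14] 18 0.2 0.21
t 38.8 p [0.5904 0.0691 0.1763] r [3.141e+00 2.000e-03 1.790e-01] f [-1.7 -0.   0.4] op 0.0004 g 0.0
travel [0.0627, -0.0003, 0.0462] dr [0.03, 0.12, 0.02]
```

Emit:
{"op": "arm_command", "data": {
  "fingers": [1, 1, 1, 1, 1, 1, 1, 1],
  "travel": [
    [0.02, 0, 0],
    [0.045, 0, 0],
    [0.06, 0, 0],
    [0.0615, 0, 0.01],
    [0.0615, 0, 0.03],
    [0.0615, 0, 0.04],
    [0.0615, 0, 0.044],
    [0.0615, 0, 0.044]
  ],
  "dr": [
    [0, 0, 0],
    [0, 0, 0],
    [0, 0, 0],
    [0, 0, 0],
    [0, 0, 0],
    [0, 0, 0],
    [0, 0, 0],
    [0, 0, 0]
  ]
}}

```text
time: 39.47
tool_pos: [0.6501, 0.0799, 0.1314]
tool_rot: [3.141, 0.004, 0.179]
contact_force: [0.1, -0.4, 0.7]
opening: 0.0002
grip_force: 0.0
```

```bash
python3 - <<'E'
from h import *
go(((.652,.0805,.106),.179,0))
E
```

```text
t 39.47 p [0.6501 0.0799 0.1314] r [3.141 0.004 0.179] f [ 0.1 -0.4  0.7] op 0.0002 g 0.0
travel [0.0021, -0.0003, 0.0254] dr [0.01, 0.23, 0.0]
```

Emit:
{"op": "arm_command", "data": {
  "fingers": [1, 1, 1, 1, 1, 1, 1, 1],
  "travel": [
    [0.001, 0, 0.005],
    [0.001, 0, 0.01],
    [0.001, 0, 0.015],
    [0.001, 0, 0.02],
    [0.001, 0, 0.024],
    [0.001, 0, 0.026],
    [0.001, 0, 0.027],
    [0.001, 0, 0.027]
  ],
  "dr": [
    [0, 0, 0],
    [0, 0, 0],
    [0, 0, 0],
    [0, 0, 0],
    [0, 0, 0],
    [0, 0, 0],
    [0, 0, 0],
    [0, 0, 0]
  ]
}}

```text
time: 40.13
tool_pos: [0.6534, 0.0802, 0.1073]
tool_rot: [3.14, -0.002, 0.179]
contact_force: [-1.1, -0.3, 8.9]
opening: 0.0008
grip_force: 4.3
```

Emit:
{"op": "arm_command", "data": {
  "fingers": [1, 1, 1, 1],
  "travel": [
    [0, 0, 0.001],
    [0, 0, 0.002],
    [0, 0, 0.002],
    [0, 0, 0.002]
  ],
  "dr": [
    [0, 0, 0],
    [0, 0, 0],
    [0, 0, 0],
    [0, 0, 0]
  ]
}}

```text
time: 40.47
tool_pos: [0.6535, 0.0802, 0.1071]
tool_rot: [3.14, -0.003, 0.179]
contact_force: [-5.5, 0.2, 18.0]
opening: -0.0001
grip_force: 9.0
```

The plunger bottomed out: 18 N with no further travel at 107 mm. Releasing it and retreating.

Emit:
{"op": "arm_command", "data": {
  "fingers": [1, 1, 1, 1, 1, 1, 1, 1],
  "travel": [
    [0, 0, -0.005],
    [0, 0, -0.015],
    [0, 0, -0.03],
    [0, 0, -0.05],
    [0, 0, -0.075],
    [-0.02, 0, -0.09],
    [-0.05, 0, -0.1],
    [-0.06, 0, -0.1]
  ],
  "dr": [
    [0, 0, 0],
    [0, 0, 0],
    [0, 0, 0],
    [0, 0, 0],
    [0, 0, 0],
    [0, 0, 0],
    [0, 0, 0],
    [0, 0, 0]
  ]
}}

```text
time: 41.13
tool_pos: [0.592, 0.0694, 0.206]
tool_rot: [3.14, -0.001, 0.179]
contact_force: [0.7, 0.6, -0.7]
opening: 0.0004
grip_force: 0.0
```

Emit:
{"op": "arm_command", "data": {
  "fingers": [1, 1, 1, 1, 1, 1, 1, 1],
  "travel": [
    [-0.03, 0, 0],
    [-0.06, 0, 0],
    [-0.09, 0, 0],
    [-0.11, 0, 0],
    [-0.12, 0, 0],
    [-0.12, 0, 0],
    [-0.12, 0, 0],
    [-0.12, 0, 0]
  ],
  "dr": [
    [0, 0, 0],
    [0, 0, 0],
    [0, 0, 0],
    [0, 0, 0],
    [0, 0, 0],
    [0, 0, 0],
    [0, 0, 0],
    [0, 0, 0]
  ]
}}

```text
time: 41.8
tool_pos: [0.4765, 0.0482, 0.2039]
tool_rot: [3.141, -0.0, 0.179]
contact_force: [-0.8, -0.2, -0.0]
opening: -0.0
grip_force: 0.0
```

```bash
python3 - <<'E'
from h import *
c=cam('wrist'); W,ok=xyz(c); g=c['color'].reshape(-1,3).astype(int); Hh=HR.inv().apply(W-HO)
for y in (-40,40):
  print(y,[(x,np.round(1000*np.median(Hh[m,2]),1),int(g[m].mean())) for x in range(-44,70,12) for m in [ok&(abs(1000*Hh[:,0]-x)<2)&(abs(1000*Hh[:,1]-y)<6)&(Hh[:,2]<.06)] if m.sum()])
r=ok&(np.hypot(W[:,0]-.653,W[:,1]-.081)<.008); print('cap top',np.median(W[r,2]))
st()
E
```

```text
-40 [(-44, np.float64(5.1), 219), (-32, np.float64(5.3), 220), (-20, np.float64(5.3), 217), (-8, np.float64(5.1), 218), (4, np.float64(5.2), 216), (16, np.float64(5.3), 216), (28, np.float64(5.3), 218), (40, np.float64(5.2), 218), (52, np.float64(5.3), 215), (64, np.float64(7.2), 91)]
40 [(-44, np.float64(5.2), 218), (-32, np.float64(5.3), 219), (-20, np.float64(5.4), 217), (-8, np.float64(5.3), 218), (4, np.float64(5.2), 216), (16, np.float64(5.4), 214), (28, np.float64(5.2), 216), (40, np.float64(5.3), 215), (52, np.float64(5.4), 214), (64, np.float64(7.2), 95)]
cap top nan
t 41.85 p [0.4765 0.0483 0.2038] r [3.141 0.    0.179] f [0.7 0.4 0.1] op 0.0001 g 0.0
  return _methods._mean(a, axis=axis, dtype=dtype,
  ret = ret.dtype.type(ret / rcount)
```

```bash
python3 - <<'E'
from h import *
for n in ('top','scene'):
    c=cam(n); W,ok=xyz(c); r=ok&(np.hypot(W[:,0]-.653,W[:,1]-.081)<.012)&(W[:,2]<.15); print('cap top',n,r.sum(),np.percentile(W[r,2],[50,90]) if r.sum() else '')
print(hand_in())
E
```

```text
cap top top 87 [0.12440241 0.12583084]
cap top scene 120 [0.12587377 0.12862588]
the job is handed in; nothing more can be done
None
```

The job is handed in (the hand-in returned no verdict): all three shims present are flat in the well, the cover is flush under the ledge, the plunger went fully down and sprang back up, and I kept clear of the dial stand, crankshaft and spray can.

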